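# Put the embossing stamps away and hook the case cover on

## Task

Put the embossing stamps away: lift every stamp that hangs in the rack up and off its notch and put it in the wooden case. When all are in, fit the cover: hold it tilted, hook one of its long edges under the case's steel lip, then lower the other edge until the cover lies flat and fully home on its ledge inside the rims, and let go. Leave the mug, spool and jar where they are.

Things in the scene. Friction and masses are not known exactly. Their poses are not given: they have to be found in the camera images.
- case: Open wooden stamp case fixed to the bench, 200 (x) x 228 (y) x 107 mm high over all; place and yaw vary. Origin at the centre of its underside, z up, lip on its -x side. Inside 156 (x) x 188 (y) mm clear, floor 5 mm above the bench. Round its mouth is a ledge 90 mm above the bench on which the cover rests, walled in by the lip on one side and rims on three.
- case_seat (a point): Point on the case's middle axis at ledge height, 90 mm above the bench; axes as the case's. The centre of the cover's underside belongs here. Seated, the cover has 3 mm play each way in x and 4 mm in y; it cannot go in flat.
- case_lip (a point): Middle of the steel lip's inner lower edge, at x = -72 mm of the case, 102 mm above the bench; axes as the case's. The lip is 5 mm thick (102 to 107 mm above the bench) and runs along the case's whole width in y, over a slot 12 mm high above the ledge (90 to 102 mm) and 16 mm deep: the slot's back wall is at x = -88 mm.
- case_rim (a point): Middle of the top inner edge of the rim opposite the lip: inner face at x = +88 mm of the case, top 103 mm above the bench (13 mm over the ledge); axes as the case's. The rims on the two y sides have inner faces at y = -104 and +104 mm and tops 98 mm above the bench (8 mm over the ledge).
- cover_mid (a point): Loose aluminium cover plate, 170 (x) x 200 (y) x 6 mm, 0.45 kg, plain and the same either way round, lying flat on the bench at the start. This point is the middle of the plate, half-way through its thickness; z out of the handle side, x across the handle. In the middle of its top stands a solid bar handle, 12 mm thick in x, 70 mm long in y, rising 32 mm from the top face (its top 35 mm above this point).
- cover_edge1 (a point): Middle of the cover's lower edge on its own -x side (85 mm from the plate's middle, on the underside).
- cover_edge2 (a point): Middle of the cover's lower edge on its own +x side (85 mm from the plate's middle, on the underside).
- rack: Low dark steel rack fixed to the bench, place and yaw vary; it and the cover may change sides. Origin at the centre of its width at bench height, z up, front to -x. Its notched shelf is 222 mm wide in y, x = -53 to +45 mm, 6 mm thick, top 80 mm above the bench. Four notches 18 mm wide, open to the front, at y = -82.5, -27.5, +27.5, +82.5 mm; stamps hang in them at x = -30 mm.
- rack_lip (a point): Middle of the top of the low lip along the shelf's front edge (rack x = -53 to -47 mm), 86 mm above the bench, 6 mm over the shelf; axes as the rack's. Nothing else stands above the shelf. A hanging stamp must be raised more than 6 mm and less than 22 mm before it is drawn out towards the rack's -x.
- stamp1_center (a point): Hand embossing stamp, 80 mm tall, 0.18 kg: brass foot 32 x 32 x 12 mm, neck 14 mm in diameter, wooden cylinder head 28 mm in diameter, 40 mm tall. Hangs in a rack notch by the underside of its head, foot below the shelf. This point is on its axis half-way up, level with the head's underside; z points from foot to head. May be absent (three or four are there).
- stamp2_center (a point): Hand embossing stamp, 80 mm tall, 0.18 kg: brass foot 32 x 32 x 12 mm, neck 14 mm in diameter, wooden cylinder head 28 mm in diameter, 40 mm tall. Hangs in a rack notch by the underside of its head, foot below the shelf. This point is on its axis half-way up, level with the head's underside; z points from foot to head. May be absent (three or four are there).
- stamp3_center (a point): Hand embossing stamp, 80 mm tall, 0.18 kg: brass foot 32 x 32 x 12 mm, neck 14 mm in diameter, wooden cylinder head 28 mm in diameter, 40 mm tall. Hangs in a rack notch by the underside of its head, foot below the shelf. This point is on its axis half-way up, level with the head's underside; z points from foot to head. May be absent (three or four are there).
- stamp4_center (a point): Hand embossing stamp, 80 mm tall, 0.18 kg: brass foot 32 x 32 x 12 mm, neck 14 mm in diameter, wooden cylinder head 28 mm in diameter, 40 mm tall. Hangs in a rack notch by the underside of its head, foot below the shelf. This point is on its axis half-way up, level with the head's underside; z points from foot to head. May be absent (three or four are there).
- mug: Terracotta-brown mug, 95 mm tall; a bystander. Origin at the centre of its underside.
- spool: Yellow thread spool, 110 mm tall; a bystander. Origin at the centre of its underside.
- jar: Glass jar with a red cap, 90 mm tall; a bystander. Origin at the centre of its underside.
Mind the look-alikes: they are no part of the job. What is shaped like the part that bears stamp2_center but pink or purple is not meant.

How it is judged:
On the way, in this order (a step that is already met when the one before it is completed fails the run):
1. all stamps that are present are in the case (x of stamp1_center in the frame of case between -0.078 and 0.078 m and y of stamp1_center in the frame of case between -0.094 and 0.094 m and z of stamp1_center in the frame of case between 0.005 and 0.075 m and x of stamp2_center in the frame of case between -0.078 and 0.078 m and y of stamp2_center in the frame of case between -0.094 and 0.094 m and z of stamp2_center in the frame of case between 0.005 and 0.075 m and x of stamp3_center in the frame of case between -0.078 and 0.078 m and y of stamp3_center in the frame of case between -0.094 and 0.094 m and z of stamp3_center in the frame of case between 0.005 and 0.075 m and x of stamp4_center in the frame of case between -0.078 and 0.078 m and y of stamp4_center in the frame of case between -0.094 and 0.094 m and z of stamp4_center in the frame of case between 0.005 and 0.075 m), for 0.2 s.
2. the cover is tilted with one long edge hooked under the lip (((x of cover_edge1 in the frame of case between -0.092 and -0.077 m and y of cover_edge1 in the frame of case between -0.012 and 0.012 m and z of cover_edge1 in the frame of case between 0.085 and 0.101 m) or (x of cover_edge2 in the frame of case between -0.092 and -0.077 m and y of cover_edge2 in the frame of case between -0.012 and 0.012 m and z of cover_edge2 in the frame of case between 0.085 and 0.101 m)) and angle between the z axis of cover_mid and the z axis of case, either way round between 0.06 and 0.7 rad), for 0.1 s.
3. the cover lies flat on the ledge with its edge under the lip (horizontal distance between cover_mid and case_seat below 0.009 m and z of cover_mid in the frame of case between 0.0895 and 0.0965 m and angle between the z axis of cover_mid and the z axis of case, either way round below 0.03 rad and angle between the x axis of cover_mid and the x axis of case, either way round below 0.08 rad and ((x of cover_edge1 in the frame of case between -0.092 and -0.077 m and y of cover_edge1 in the frame of case between -0.012 and 0.012 m and z of cover_edge1 in the frame of case between 0.085 and 0.101 m) or (x of cover_edge2 in the frame of case between -0.092 and -0.077 m and y of cover_edge2 in the frame of case between -0.012 and 0.012 m and z of cover_edge2 in the frame of case between 0.085 and 0.101 m))), for 0.2 s.
At the end, for the whole second after the job is handed in: Every present stamp is inside the case below the cover (standing or lying). The cover lies flat on the ledge within 0.03 rad and about 3 mm in height, its middle within 9 mm of the seat point, one long edge at least 5 mm under the lip; everything is released and at rest (all of step 1 and all of step 3 and linear speed of each of cover, stamp1, stamp2, stamp3, stamp4 below 0.02 m/s); the robot touches nothing.
It fails at once if the mug is moved more than 3 cm (distance of mug from where it was at the start of the episode above 0.03 m).
It fails at once if the spool is moved more than 3 cm (distance of spool from where it was at the start of the episode above 0.03 m).
It fails at once if the jar is moved more than 3 cm (distance of jar from where it was at the start of the episode above 0.03 m).
Of stamp1, stamp2, stamp3, stamp4 only 3 to 4 are there at a start; the rules pass over those that are not, and their reading is None.
At some moment in a run one of cover may be knocked a few centimetres aside while the robot is not near it.
Once in a run the grip may slacken for a moment while it holds something.
It also fails if it takes over 210 s, if anything falls off the work surface, if the arm or the gripper's body presses on something with over 40 N, if the wrist force passes 120 N, or if a joint passes its speed limit or range.

## Robot

A 6-joint arm with a two-finger parallel gripper is mounted at the origin on the work surface. World frame = base frame: x ahead of the robot, y to its left, z up, the work surface at z = 0. Lengths are in m, angles in rad, forces in N, time in s.
With the tool pointing down it reaches from about 0.4 to 0.825 m from the base axis. Payload 7 kg.
Tool frame: the origin (TCP) lies on the front face of the gripper's body, between the roots of the fingers; the fingertips stand 73 mm ahead of it and the grasp point (between the pads) lies 54 mm ahead of it; z points along the fingers, y is the line along which they close (so a half turn about z gives the same grasp; the last joint's range is limited). The gripper opens to 85 mm and grips with 20 to 120 N. Pads are 22 mm wide; open, the fingers measure 114 mm over their backs; the gripper's body (76 mm by 85 mm) begins 54 mm behind the grasp point. The pads swing forward as they close: fully open they stand 13 mm farther back than shut.
Start: joints at [1.581, 0.359, 0.012, 0, -1.224, -0.288], TCP at [0.185, 0.649, 0.304] pointing down, gripper open.
Joint ranges: [-3.07, 3.07], [-1.43, 2.12], [-1.02, 1.25], [-3.03, 1.67], [-3.05, -0], [-3.03, 3.03]. Speed limits (rad/s): [2.39, 2.39, 3.01, 3.14, 3.14, 3.14].

## Interface

Orientations are given as a unit quaternion [x, y, z, w].
In Python, from station import ctrl, vision gives the robot as it stands.
- The arm moves only by the shell command python3 -m pendant 'ROWS' [FORCE]. ROWS is JSON, a list of rows, each an object of numbers: "tx", "ty", "tz": the shift along the world's x, y, z each as a share of 15 cm, from -1 to 1; "wx", "wy", "wz": the turn, a rotation vector about the world's x, y, z each as a share of 360 degrees, from -1 to 1; "gripper": the finger opening in mm, from 0 to 85.4. A call has exactly 10 rows; each row is the pose to reach, as a shift and turn from the pose commanded when the call began, turning the shorter way round; what a row does not reach only later rows make up. A row lasts 1/8 s, in which the tool goes at most 62.5 mm and 10.7 degrees, less where a joint would pass 70% of its speed; a pose out of reach is approached as far as the arm can. A call with a number of a shift or a turn outside -1 to 1 is refused whole. A call with a gripper value outside its range is refused whole. The fingers move at their own pace and stop on an object; FORCE is the grip in N (left out, the last holds). Time passes only in rows, so rows that repeat a pose let the fingers close, or fill a call up. It gives the time, the measured TCP pose, the force, the opening and the grip force at its end, in the units of the state.
- ctrl.get_obs(): the state, without advancing time (a new reading comes with each control period).
- vision.camera(name): name is "scene" or "side" or "wrist"; returns the picture (480x640x3 uint8, blue, green, red); there is no depth.
- vision.camera_info(name): a dict with "camera_matrix" (3x3 intrinsics, pixels), "origin" and "attitude" of the camera in the world; the wrist camera has in their place "tool_from_camera" (4x4, takes a point from camera to tool coordinates, whose origin is the TCP and whose axes are the flange's). Camera axes: x right, y up, looking along -z (the intrinsics and any distortion apply to the point x, -y, -z); pixel columns grow to the right and rows downward; lengths in m; the calibration is good to about 2 mm. A picture is of the moment at which its call begins: read the wrist's pose just before it. camera_info takes no time and is no camera call.
- ctrl.close_job(): hands the job in; it is judged then, once.
Trained networks look in the newest picture that a camera, given by its name, has taken for a name from the list of things; names that differ only in an ending like _2 or _b are one class to them, and where a whole thing is asked for, a point or a joint stands for the part that bears it (a point fixed in the world has none). Each returns a list of dicts, best first, with "conf" (0 to 1); they miss things now and then, are a little off and sometimes report something else, mostly with a low value. They report only what shows in the picture. A call takes as long as a camera call. They do not tell look-alikes from the thing itself.
- vision.find_in(camera, query): "point" ([x, y, z] in m, in world coordinates, good to about 4 mm: the middle of the surface that is visible of it).
- vision.spot_point(camera, query): "point" ([x, y, z] in m, in world coordinates, good to about 4 mm: a listed point, or the origin of a listed thing).
The state is a dict: "time": time; "joint_pos": joint angles; "joint_velocities": joint speeds; "joint_efforts": joint torques, N m; "position": TCP position; "orientation": TCP orientation; "ft_force": force on the tool from outside, world axes, zero at the start; "moment": the same for the moment, N m; "gripper_width": opening from 0.0 (shut) to 1.0 (fully open); "grasp_force": force on a finger pad.
Only numpy, scipy, OpenCV 4.12 (cv2) and the standard library are available. Lean on these libraries where they do the work, as an engineer would, in place of code of your own. Each camera call takes 0.05 s, during which the arm holds its last target. There are 200 camera calls.

## Working session

There is one attempt and no reset: what is moved stays moved. The work goes in short steps, Python scripts to look and compute and a shell command to move; the robot and the scene stay as the last step left them, time stands still between calls to the robot, and variables do not carry over. Pictures are saved under pics/ and viewed, at most 14 in all, crops included, and the job is handed in when it is done.

```bash
ls; mkdir -p pics; cat > h.py <<'E'
import numpy as np, cv2
from station import ctrl, vision
from scipy.spatial.transform import Rotation as R
def save(cam,n):
    im=vision.camera(cam); cv2.imwrite(f'pics/{n}.png',im); return im
def spots(cam,names,f='spot_point',k=4):
    for q in names:
        for d in getattr(vision,f)(cam,q)[:k]:
            print(cam,q,np.round(d['point'],3),round(d['conf'],2))
E
python3 - <<'E'
from h import *
o=ctrl.get_obs(); print(o['time'],o['position'],o['orientation'])
for c in ['scene','side']:
    save(c,c+'0'); i=vision.camera_info(c); print(c,i)
    spots(c,['case','case_seat','case_lip','case_rim','cover_mid','cover_edge1','rack','rack_lip','stamp1_center','mug','spool','jar'],k=6)
print(ctrl.get_obs()['time'])
E
```

```text
pics
0.0 [0.18503551 0.64875281 0.30292671] [ 9.90359809e-01 -1.38516001e-01 -2.81013970e-05  8.74315535e-04]
scene {'camera_matrix': array([[606.83388666,   0.        , 314.67348453],
       [  0.        , 606.83388666, 239.62949367],
       [  0.        ,   0.        ,   1.        ]]), 'origin': array([ 1.25846644, -0.6352504 ,  1.04801163]), 'attitude': array([0.34203076, 0.15556441, 0.36441401, 0.85206637])}
scene case [0.556 0.    0.002] 0.6
scene case [0.445 0.312 0.079] 0.34
scene case_seat [0.555 0.    0.092] 0.88
scene case_lip [0.479 0.007 0.098] 0.61
scene case_lip [0.46  0.26  0.081] 0.61
scene case_rim [0.635 0.004 0.103] 0.59
scene case_rim [ 0.673  0.239 -0.003] 0.35
scene cover_mid [ 0.465 -0.346  0.007] 0.82
scene cover_edge1 [ 0.382 -0.359  0.004] 0.88
scene cover_edge1 [ 0.558 -0.331 -0.   ] 0.76
scene rack [ 0.478  0.35  -0.001] 0.91
scene rack [0.444 0.31  0.082] 0.68
scene stamp1_center [0.459 0.259 0.082] 0.76
scene mug [ 0.675  0.238 -0.002] 0.8
scene spool [0.783 0.057 0.003] 0.72
scene jar [ 0.696 -0.256  0.002] 0.64
side {'camera_matrix': array([[525.48467258,   0.        , 328.06659218],
       [  0.        , 525.48467258, 234.21923119],
       [  0.        ,   0.        ,   1.        ]]), 'origin': array([0.46692127, 0.78661131, 0.88966835]), 'attitude': array([-0.02003705,  0.37099908,  0.92608297, -0.0657915 ])}
side case [0.55  0.003 0.003] 0.76
side case_seat [0.548 0.003 0.094] 0.7
side case_seat [ 0.779  0.059 -0.002] 0.28
side case_lip [ 0.475 -0.002  0.099] 0.93
side case_rim [0.643 0.003 0.103] 0.66
side cover_mid [ 0.466 -0.346  0.006] 0.6
side cover_edge1 [ 0.552 -0.333  0.002] 0.9
side cover_edge1 [ 0.386 -0.358  0.002] 0.79
side rack [0.474 0.351 0.001] 0.68
side rack_lip [0.429 0.336 0.086] 0.58
side stamp1_center [0.458 0.263 0.079] 0.59
side spool [ 0.779  0.06  -0.001] 0.71
side jar [ 0.698 -0.251 -0.003] 0.94
1.3
```

View pics/scene0.png

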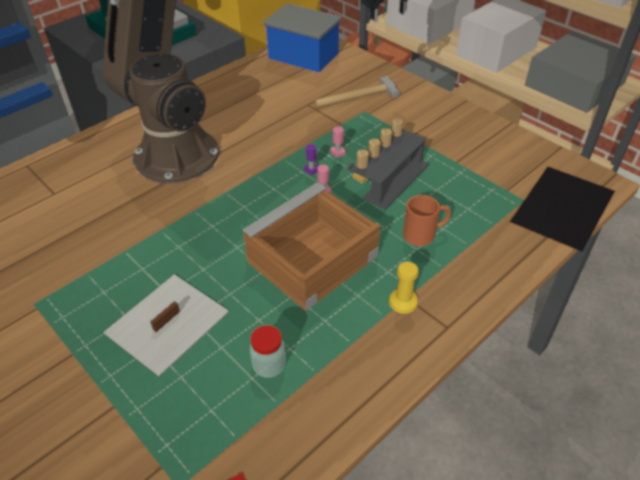

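View pics/side0.png

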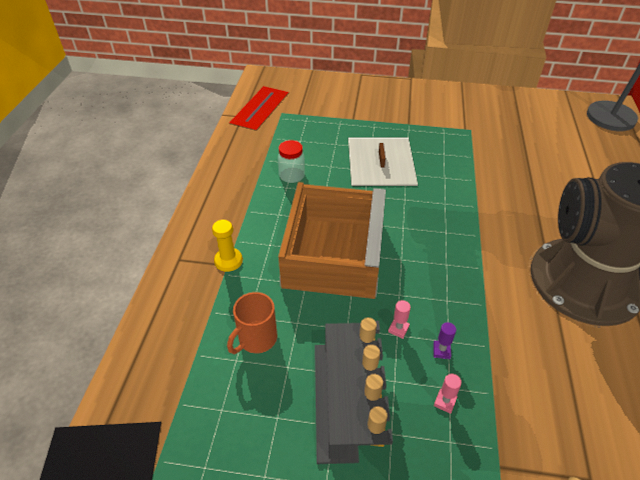

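Scene: four wooden stamps hang in the rack at (362,158), (375,148), (386,138) and (397,128). In the side view their heads are at (368,324), (371,351), (374,380) and (377,413). The pink and purple ones standing on the mat at scene (338,140), (323,178) and (311,158) are look-alikes. The wooden ones in the notches fit the description. The white plate at scene (167,323) is the cover.

```bash
cat >> h.py <<'E'
def cam(c,o=None):
    i=vision.camera_info(c); K=i['camera_matrix']
    if c=='wrist':
        o=o or ctrl.get_obs(); T=np.eye(4); T[:3,:3]=R.from_quat(o['orientation']).as_matrix(); T[:3,3]=o['position']
        T=T@np.array(i['tool_from_camera']); return K,T[:3,3],T[:3,:3]
    return K,np.array(i['origin']),R.from_quat(i['attitude']).as_matrix()
def pix2w(c,uv,z,o=None):
    K,p,A=cam(c,o); uv=np.atleast_2d(uv).astype(float)
    d=np.c_[(uv[:,0]-K[0,2])/K[0,0],-(uv[:,1]-K[1,2])/K[1,1],-np.ones(len(uv))]@A.T
    return p+d*((z-p[2])/d[:,2])[:,None]
def blobs(im,lo,hi,amin=30):
    m=cv2.inRange(cv2.cvtColor(im,cv2.COLOR_BGR2HSV),np.array(lo),np.array(hi))
    n,l,s,c=cv2.connectedComponentsWithStats(m); return [(c[i].round(1),s[i].tolist()) for i in range(1,n) if s[i][4]>=amin]
E
python3 - <<'E'
from h import *
s=cv2.imread('pics/side0.png'); c=cv2.imread('pics/scene0.png')
print('side tops',pix2w('side',[(368.5,323),(371.5,351),(374,380),(377.5,413)],.12).round(3).tolist())
print('scene tops',pix2w('scene',[(362.5,153),(375.5,143.5),(386.5,133),(397.5,123)],.12).round(3).tolist())
print('lookalike feet',pix2w('side',[(400,328),(443,349),(446,402)],.006).round(3).tolist())
# case outer top corners, side
print('case', pix2w('side',[(304,187),(379,193),(370,264)],.105).round(3).tolist())
a=cv2.resize(s[300:480,280:480],None,fx=3,fy=3,interpolation=cv2.INTER_CUBIC); cv2.imwrite('pics/crop1.png',a)
E
```

```text
side tops [[0.459, 0.26, 0.12], [0.45, 0.315, 0.12], [0.441, 0.368, 0.12], [0.432, 0.422, 0.12]]
scene tops [[0.459, 0.261, 0.12], [0.455, 0.312, 0.12], [0.445, 0.365, 0.12], [0.435, 0.418, 0.12]]
lookalike feet [[0.395, 0.185, 0.006], [0.311, 0.221, 0.006], [0.307, 0.33, 0.006]]
case [[0.634, -0.093, 0.105], [0.465, -0.098, 0.105], [0.468, 0.112, 0.105]]
```

View pics/crop1.png

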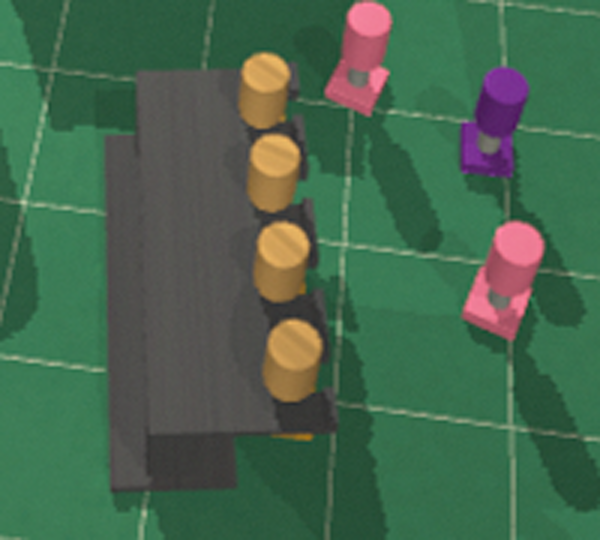

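The crop confirms four wooden-headed stamps in the notches. The pink and purple ones stand free on the mat. Moving over the first stamp, at (0.459, 0.260).

```bash
A='' ; python3 -m pendant '[{"tx":0.2,"ty":-0.29,"tz":-0.05,"wz":-0.02,"gripper":85},{"tx":0.4,"ty":-0.58,"tz":-0.1,"wz":-0.04,"gripper":85},{"tx":0.6,"ty":-0.86,"tz":-0.14,"wz":-0.06,"gripper":85},{"tx":0.6,"ty":-0.86,"tz":-0.14,"wz":-0.06,"gripper":85},{"tx":0.6,"ty":-0.86,"tz":-0.14,"wz":-0.06,"gripper":85},{"tx":0.6,"ty":-0.86,"tz":-0.14,"wz":-0.06,"gripper":85},{"tx":0.6,"ty":-0.86,"tz":-0.14,"wz":-0.06,"gripper":85},{"tx":0.6,"ty":-0.86,"tz":-0.14,"wz":-0.06,"gripper":85},{"tx":0.6,"ty":-0.86,"tz":-0.14,"wz":-0.06,"gripper":85},{"tx":0.6,"ty":-0.86,"tz":-0.14,"wz":-0.06,"gripper":85}]' 60
python3 -m pendant '[{"tx":0.2,"ty":-0.29,"tz":-0.05,"wz":-0.02,"gripper":85},{"tx":0.4,"ty":-0.58,"tz":-0.1,"wz":-0.04,"gripper":85},{"tx":0.6,"ty":-0.86,"tz":-0.14,"wz":-0.06,"gripper":85},{"tx":0.8,"ty":-1,"tz":-0.14,"wz":-0.08,"gripper":85},{"tx":1,"ty":-1,"tz":-0.14,"wz":-0.1,"gripper":85},{"tx":1,"ty":-1,"tz":-0.14,"wz":-0.12,"gripper":85},{"tx":1,"ty":-1,"tz":-0.14,"wz":-0.12,"gripper":85},{"tx":1,"ty":-1,"tz":-0.14,"wz":-0.12,"gripper":85},{"tx":1,"ty":-1,"tz":-0.14,"wz":-0.12,"gripper":85},{"tx":1,"ty":-1,"tz":-0.14,"wz":-0.12,"gripper":85}]'
```

```text
$[0]: bad value
$[0]: bad value
```

```bash
python3 -m pendant '[{"tx":0.2,"ty":-0.29,"tz":-0.05,"wx":0,"wy":0,"wz":-0.02,"gripper":85},{"tx":0.4,"ty":-0.58,"tz":-0.1,"wx":0,"wy":0,"wz":-0.04,"gripper":85},{"tx":0.6,"ty":-0.86,"tz":-0.14,"wx":0,"wy":0,"wz":-0.06,"gripper":85},{"tx":0.8,"ty":-1,"tz":-0.2,"wx":0,"wy":0,"wz":-0.08,"gripper":85},{"tx":0.9,"ty":-1,"tz":-0.2,"wx":0,"wy":0,"wz":-0.1,"gripper":85},{"tx":0.9,"ty":-1,"tz":-0.2,"wx":0,"wy":0,"wz":-0.1,"gripper":85},{"tx":0.9,"ty":-1,"tz":-0.2,"wx":0,"wy":0,"wz":-0.1,"gripper":85},{"tx":0.9,"ty":-1,"tz":-0.2,"wx":0,"wy":0,"wz":-0.1,"gripper":85},{"tx":0.9,"ty":-1,"tz":-0.2,"wx":0,"wy":0,"wz":-0.1,"gripper":85},{"tx":0.9,"ty":-1,"tz":-0.2,"wx":0,"wy":0,"wz":-0.1,"gripper":85}]' 60
```

```text
time: 2.55
position: [0.3198, 0.4993, 0.2739]
orientation: [0.899, -0.437, -0.0, -0.0]
ft_force: [-0.3, -0.6, -0.6]
gripper_width: 0.993
grasp_force: 0.0
```

```bash
python3 -m pendant '[{"tx":0.2,"ty":-0.3,"tz":0,"wx":0,"wy":0,"wz":-0.02,"gripper":85},{"tx":0.4,"ty":-0.6,"tz":0,"wx":0,"wy":0,"wz":-0.04,"gripper":85},{"tx":0.6,"ty":-0.9,"tz":0,"wx":0,"wy":0,"wz":-0.06,"gripper":85},{"tx":0.7,"ty":-1,"tz":0,"wx":0,"wy":0,"wz":-0.08,"gripper":85},{"tx":0.7,"ty":-1,"tz":0,"wx":0,"wy":0,"wz":-0.08,"gripper":85},{"tx":0.7,"ty":-1,"tz":0,"wx":0,"wy":0,"wz":-0.08,"gripper":85},{"tx":0.7,"ty":-1,"tz":0,"wx":0,"wy":0,"wz":-0.08,"gripper":85},{"tx":0.7,"ty":-1,"tz":0,"wx":0,"wy":0,"wz":-0.08,"gripper":85},{"tx":0.7,"ty":-1,"tz":0,"wx":0,"wy":0,"wz":-0.08,"gripper":85},{"tx":0.7,"ty":-1,"tz":0,"wx":0,"wy":0,"wz":-0.08,"gripper":85}]'
python3 - <<'E'
from h import *
o=ctrl.get_obs(); im=save('wrist','w0'); print(vision.camera_info('wrist'))
for b in blobs(im,(10,90,120),(25,220,255),200): print(b, pix2w('wrist',b[0],.12,o).round(3))
spots('wrist',['stamp1_center','rack_lip','case_lip'],k=5)
E
```

```text
time: 3.8
position: [0.425, 0.3493, 0.2739]
orientation: [0.762, -0.647, 0.0, 0.0]
ft_force: [0.2, -0.6, -0.0]
gripper_width: 0.995
grasp_force: 0.0
{'camera_matrix': array([[368.67835774,   0.        , 319.1416765 ],
       [  0.        , 368.67835774, 240.74731012],
       [  0.        ,   0.        ,   1.        ]]), 'tool_from_camera': array([[-1.43087445e-03,  9.53791030e-01,  3.00467342e-01,
         7.80917481e-02],
       [ 9.99998974e-01,  1.34313350e-03,  4.98571007e-04,
        -2.92090538e-04],
       [ 7.19648027e-05,  3.00467748e-01, -9.53791973e-01,
        -7.08895222e-02],
       [ 0.00000000e+00,  0.00000000e+00,  0.00000000e+00,
         1.00000000e+00]])}
(array([587.1, 232. ]), [491, 0, 149, 425, 34658]) [[0.26  0.309 0.12 ]]
(array([310.9,  99.1]), [305, 86, 11, 29, 202]) [[0.445 0.259 0.12 ]]
(array([ 54.5, 363.9]), [0, 330, 147, 94, 6489]) [[0.598 0.463 0.12 ]]
(array([308.2, 401.2]), [192, 358, 256, 87, 13396]) [[0.415 0.466 0.12 ]]
(array([110.5, 467.9]), [85, 452, 49, 28, 986]) [[0.56  0.555 0.12 ]]
(array([530.3, 469.9]), [504, 455, 50, 25, 785]) [[0.23  0.504 0.12 ]]
wrist stamp1_center [0.46  0.261 0.081] 0.95
wrist rack_lip [0.428 0.337 0.085] 0.9
```

View pics/w0.png

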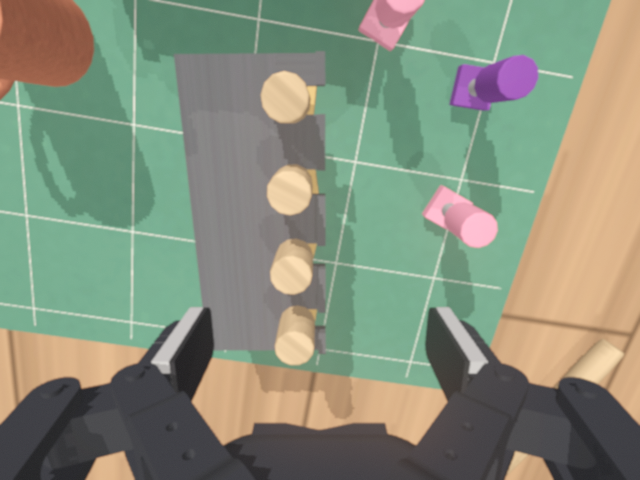

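The wrist view shows the four wooden head tops at about (284,97), (288,191), (291,270) and (295,342). The look-alikes stay right of x=360.

```bash
python3 - <<'E'
from h import *
p=pix2w('wrist',[(284,97),(288,191),(291,270),(295,342)],.12); print(p.round(4).tolist())
d=p[3]-p[0]; print(np.degrees(np.arctan2(-d[0],d[1])), np.linalg.norm(np.diff(p,axis=0),axis=1))
print(p[0]-ctrl.get_obs()['position'])
E
```

```text
[[0.4602, 0.2605, 0.12], [0.4507, 0.3135, 0.12], [0.4417, 0.3648, 0.12], [0.4315, 0.418, 0.12]]
10.317141490741363 [0.05383377 0.05210023 0.05420975]
[ 0.03505833 -0.08860929 -0.15391867]
```

```bash
python3 -m pendant '[{"tx":0.12,"ty":-0.3,"tz":0,"wx":0,"wy":0,"wz":0,"gripper":60},{"tx":0.233,"ty":-0.59,"tz":0,"wx":0,"wy":0,"wz":0,"gripper":60},{"tx":0.233,"ty":-0.59,"tz":0,"wx":0,"wy":0,"wz":0,"gripper":60},{"tx":0.233,"ty":-0.59,"tz":-0.3,"wx":0,"wy":0,"wz":0,"gripper":60},{"tx":0.233,"ty":-0.59,"tz":-0.55,"wx":0,"wy":0,"wz":0,"gripper":60},{"tx":0.233,"ty":-0.59,"tz":-0.72,"wx":0,"wy":0,"wz":0,"gripper":60},{"tx":0.233,"ty":-0.59,"tz":-0.72,"wx":0,"wy":0,"wz":0,"gripper":60},{"tx":0.233,"ty":-0.59,"tz":-0.72,"wx":0,"wy":0,"wz":0,"gripper":60},{"tx":0.233,"ty":-0.59,"tz":-0.72,"wx":0,"wy":0,"wz":0,"gripper":10},{"tx":0.233,"ty":-0.59,"tz":-0.72,"wx":0,"wy":0,"wz":0,"gripper":10}]' 60 &&
python3 -m pendant '[{"tx":0,"ty":0,"tz":0,"wx":0,"wy":0,"wz":0,"gripper":10},{"tx":0,"ty":0,"tz":0,"wx":0,"wy":0,"wz":0,"gripper":10},{"tx":0,"ty":0,"tz":0,"wx":0,"wy":0,"wz":0,"gripper":10},{"tx":0,"ty":0,"tz":0,"wx":0,"wy":0,"wz":0,"gripper":10},{"tx":0,"ty":0,"tz":0,"wx":0,"wy":0,"wz":0,"gripper":10},{"tx":0,"ty":0,"tz":0,"wx":0,"wy":0,"wz":0,"gripper":10},{"tx":0,"ty":0,"tz":0.03,"wx":0,"wy":0,"wz":0,"gripper":10},{"tx":0,"ty":0,"tz":0.06,"wx":0,"wy":0,"wz":0,"gripper":10},{"tx":0,"ty":0,"tz":0.09,"wx":0,"wy":0,"wz":0,"gripper":10},{"tx":0,"ty":0,"tz":0.09,"wx":0,"wy":0,"wz":0,"gripper":10}]'
```

```text
time: 5.25
position: [0.4603, 0.261, 0.1671]
orientation: [0.762, -0.648, 0.0, -0.001]
ft_force: [-3.1, 0.1, 10.7]
gripper_width: 0.308
grasp_force: 58.5
time: 6.5
position: [0.4602, 0.2607, 0.1798]
orientation: [0.762, -0.648, 0.0, -0.0]
ft_force: [0.2, 0.1, -1.8]
gripper_width: 0.309
grasp_force: 59.0
```

```bash
python3 -m pendant '[{"tx":-0.2,"ty":-0.035,"tz":0,"wx":0,"wy":0,"wz":0,"gripper":10},{"tx":-0.4,"ty":-0.07,"tz":0,"wx":0,"wy":0,"wz":0,"gripper":10},{"tx":-0.5,"ty":-0.085,"tz":0,"wx":0,"wy":0,"wz":0,"gripper":10},{"tx":-0.5,"ty":-0.085,"tz":0.1,"wx":0,"wy":0,"wz":0,"gripper":10},{"tx":-0.5,"ty":-0.085,"tz":0.4,"wx":0,"wy":0,"wz":0,"gripper":10},{"tx":-0.4,"ty":-0.2,"tz":0.6,"wx":0,"wy":0,"wz":0,"gripper":10},{"tx":-0.2,"ty":-0.5,"tz":0.6,"wx":0,"wy":0,"wz":0,"gripper":10},{"tx":0.1,"ty":-0.75,"tz":0.6,"wx":0,"wy":0,"wz":0,"gripper":10},{"tx":0.35,"ty":-1,"tz":0.6,"wx":0,"wy":0,"wz":0,"gripper":10},{"tx":0.5,"ty":-1,"tz":0.6,"wx":0,"wy":0,"wz":-0.01,"gripper":10}]'
python3 - <<'E'
from h import *
o=ctrl.get_obs(); print(o['position'],o['gripper_width'],o['grasp_force'],o['ft_force'])
im=save('wrist','w1'); spots('wrist',['case_seat','case_lip','case_rim'],k=2)
save('side','s1'); spots('side',['case_seat','case_lip','case_rim'],k=1)
E
```

```text
time: 7.75
position: [0.5366, 0.1082, 0.2692]
orientation: [0.74, -0.673, 0.0, 0.0]
ft_force: [-0.6, 0.9, -2.4]
gripper_width: 0.306
grasp_force: 59.7
[0.53664676 0.10820128 0.26920449] 0.3058104040861543 59.72101092338562 [-0.61739613  0.92732069 -2.40040604]
wrist case_seat [0.553 0.008 0.092] 0.62
wrist case_lip [0.479 0.004 0.104] 0.67
wrist case_rim [0.64  0.006 0.102] 0.66
side case_seat [0.548 0.004 0.094] 0.69
side case_lip [0.476 0.    0.1  ] 0.75
side case_rim [ 0.642 -0.001  0.106] 0.77
```

View pics/w1.png

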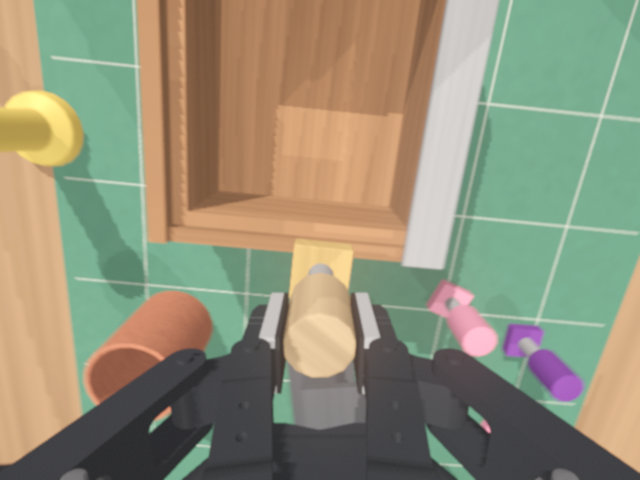

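The stamp is gripped in the picture's middle at (320,330). The case's near wall runs along row ~245, and the lip's near end is at (405..444,266).

```bash
python3 - <<'E'
from h import *
o=ctrl.get_obs()
L=pix2w('wrist',[(404,264),(444,268),(497,0),(444,0)],.107,o); Rm=pix2w('wrist',[(149,241),(138,0),(185,0)],.103,o)
print(L.round(4).tolist(),Rm.round(4).tolist())
a=L[1]-Rm[0]; print('yaw from y-end',np.degrees(np.arctan2(-a[1],-a[0])), 'len',np.linalg.norm(a[:2]))
for P,Q in ((L[1],L[2]),(L[0],L[3]),(Rm[0],Rm[1])):
    d=P-Q; print('yaw edge',np.degrees(np.arctan2(-d[0],d[1])))
E
```

```text
[[0.4767, 0.1173, 0.107], [0.4491, 0.1175, 0.107], [0.4518, -0.0414, 0.107], [0.4808, -0.0385, 0.107]] [[0.6498, 0.1194, 0.103], [0.6503, -0.0228, 0.103], [0.6241, -0.0254, 0.103]]
yaw from y-end 0.5408539586818688 len 0.20064599692602442
yaw edge 0.9681813785063441
yaw edge 1.5353377297696011
yaw edge 0.23639424497180198
```

```bash
python3 -m pendant '[{"tx":0.1,"ty":-0.3,"tz":0,"wx":0,"wy":0,"wz":-0.015,"gripper":10},{"tx":0.1,"ty":-0.3,"tz":0,"wx":0,"wy":0,"wz":-0.015,"gripper":10},{"tx":0.1,"ty":-0.3,"tz":-0.3,"wx":0,"wy":0,"wz":-0.015,"gripper":10},{"tx":0.1,"ty":-0.3,"tz":-0.6,"wx":0,"wy":0,"wz":-0.015,"gripper":10},{"tx":0.1,"ty":-0.3,"tz":-0.8,"wx":0,"wy":0,"wz":-0.015,"gripper":10},{"tx":0.1,"ty":-0.3,"tz":-0.86,"wx":0,"wy":0,"wz":-0.015,"gripper":10},{"tx":0.1,"ty":-0.3,"tz":-0.89,"wx":0,"wy":0,"wz":-0.015,"gripper":10},{"tx":0.1,"ty":-0.3,"tz":-0.89,"wx":0,"wy":0,"wz":-0.015,"gripper":10},{"tx":0.1,"ty":-0.3,"tz":-0.89,"wx":0,"wy":0,"wz":-0.015,"gripper":10},{"tx":0.1,"ty":-0.3,"tz":-0.89,"wx":0,"wy":0,"wz":-0.015,"gripper":10}]'
```

```text
time: 9.4
position: [0.5504, 0.0657, 0.1367]
orientation: [0.709, -0.705, 0.0, -0.001]
ft_force: [-0.8, 0.4, -2.1]
gripper_width: 0.309
grasp_force: 60.5
```

```bash
python3 -m pendant '[{"tx":0,"ty":0,"tz":-0.015,"wx":0,"wy":0,"wz":0,"gripper":10},{"tx":0,"ty":0,"tz":-0.03,"wx":0,"wy":0,"wz":0,"gripper":10},{"tx":0,"ty":0,"tz":-0.03,"wx":0,"wy":0,"wz":0,"gripper":50},{"tx":0,"ty":0,"tz":-0.03,"wx":0,"wy":0,"wz":0,"gripper":50},{"tx":0,"ty":0,"tz":-0.03,"wx":0,"wy":0,"wz":0,"gripper":50},{"tx":0,"ty":0,"tz":-0.03,"wx":0,"wy":0,"wz":0,"gripper":50},{"tx":0,"ty":0,"tz":0.1,"wx":0,"wy":0,"wz":0,"gripper":50},{"tx":0,"ty":0,"tz":0.4,"wx":0,"wy":0,"wz":0,"gripper":50},{"tx":0,"ty":0,"tz":0.7,"wx":0,"wy":0,"wz":0,"gripper":60},{"tx":0,"ty":0,"tz":0.9,"wx":0,"wy":0,"wz":0,"gripper":60}]'
python3 - <<'E'
from h import *
print(ctrl.get_obs()['position']); save('side','s2'); im=save('wrist','w2')
spots('side',['stamp1_center'],k=6); spots('wrist',['stamp1_center'],k=6)
E
```

```text
time: 10.65
position: [0.5504, 0.0657, 0.2732]
orientation: [0.709, -0.705, 0.0, -0.001]
ft_force: [-0.1, 0.2, -0.5]
gripper_width: 0.705
grasp_force: 0.0
[0.55044653 0.06570134 0.27324745]
side stamp1_center [0.552 0.071 0.048] 0.49
wrist stamp1_center [0.552 0.067 0.048] 0.7
```

```bash
python3 -m pendant '[{"tx":-0.1,"ty":0.3,"tz":0,"wx":0,"wy":0,"wz":0,"gripper":60},{"tx":-0.25,"ty":0.6,"tz":0,"wx":0,"wy":0,"wz":0.01,"gripper":60},{"tx":-0.4,"ty":0.9,"tz":0,"wx":0,"wy":0,"wz":0.026,"gripper":60},{"tx":-0.665,"ty":1,"tz":0,"wx":0,"wy":0,"wz":0.026,"gripper":60},{"tx":-0.665,"ty":1,"tz":0,"wx":0,"wy":0,"wz":0.026,"gripper":60},{"tx":-0.665,"ty":1,"tz":0,"wx":0,"wy":0,"wz":0.026,"gripper":60},{"tx":-0.665,"ty":1,"tz":0,"wx":0,"wy":0,"wz":0.026,"gripper":60},{"tx":-0.665,"ty":1,"tz":0,"wx":0,"wy":0,"wz":0.026,"gripper":60},{"tx":-0.665,"ty":1,"tz":0,"wx":0,"wy":0,"wz":0.026,"gripper":60},{"tx":-0.665,"ty":1,"tz":0,"wx":0,"wy":0,"wz":0.026,"gripper":60}]' 60 &&
python3 -m pendant '[{"tx":0,"ty":0.3,"tz":0,"wx":0,"wy":0,"wz":0,"gripper":60},{"tx":0,"ty":0.65,"tz":0,"wx":0,"wy":0,"wz":0,"gripper":60},{"tx":0,"ty":0.65,"tz":0,"wx":0,"wy":0,"wz":0,"gripper":60},{"tx":0,"ty":0.65,"tz":-0.3,"wx":0,"wy":0,"wz":0,"gripper":60},{"tx":0,"ty":0.65,"tz":-0.55,"wx":0,"wy":0,"wz":0,"gripper":60},{"tx":0,"ty":0.65,"tz":-0.7,"wx":0,"wy":0,"wz":0,"gripper":60},{"tx":0,"ty":0.65,"tz":-0.7,"wx":0,"wy":0,"wz":0,"gripper":60},{"tx":0,"ty":0.65,"tz":-0.7,"wx":0,"wy":0,"wz":0,"gripper":10},{"tx":0,"ty":0.65,"tz":-0.7,"wx":0,"wy":0,"wz":0,"gripper":10},{"tx":0,"ty":0.65,"tz":-0.7,"wx":0,"wy":0,"wz":0,"gripper":10}]' 60 &&
python3 -m pendant '[{"tx":0,"ty":0,"tz":0,"wx":0,"wy":0,"wz":0,"gripper":10},{"tx":0,"ty":0,"tz":0,"wx":0,"wy":0,"wz":0,"gripper":10},{"tx":0,"ty":0,"tz":0.03,"wx":0,"wy":0,"wz":0,"gripper":10},{"tx":0,"ty":0,"tz":0.06,"wx":0,"wy":0,"wz":0,"gripper":10},{"tx":0,"ty":0,"tz":0.09,"wx":0,"wy":0,"wz":0,"gripper":10},{"tx":0,"ty":0,"tz":0.09,"wx":0,"wy":0,"wz":0,"gripper":10},{"tx":-0.2,"ty":-0.035,"tz":0.09,"wx":0,"wy":0,"wz":0,"gripper":10},{"tx":-0.4,"ty":-0.07,"tz":0.09,"wx":0,"wy":0,"wz":0,"gripper":10},{"tx":-0.5,"ty":-0.085,"tz":0.09,"wx":0,"wy":0,"wz":0,"gripper":10},{"tx":-0.5,"ty":-0.085,"tz":0.09,"wx":0,"wy":0,"wz":0,"gripper":10}]'
```

```text
time: 12.1
position: [0.4505, 0.2154, 0.2708]
orientation: [0.764, -0.645, -0.0, 0.0]
ft_force: [-0.3, -0.6, 0.7]
gripper_width: 0.699
grasp_force: 0.0
time: 13.35
position: [0.4507, 0.3135, 0.1674]
orientation: [0.764, -0.645, 0.0, -0.001]
ft_force: [-3.0, -1.7, 6.9]
gripper_width: 0.308
grasp_force: 59.0
time: 14.6
position: [0.3748, 0.3005, 0.1797]
orientation: [0.764, -0.645, -0.0, -0.0]
ft_force: [0.3, 1.5, -1.1]
gripper_width: 0.308
grasp_force: 59.3
```

```bash
python3 -m pendant '[{"tx":0,"ty":0,"tz":0.2,"wx":0,"wy":0,"wz":0,"gripper":10},{"tx":0,"ty":0,"tz":0.45,"wx":0,"wy":0,"wz":0,"gripper":10},{"tx":0,"ty":-0.1,"tz":0.6,"wx":0,"wy":0,"wz":0,"gripper":10},{"tx":0.1,"ty":-0.4,"tz":0.6,"wx":0,"wy":0,"wz":0,"gripper":10},{"tx":0.3,"ty":-0.7,"tz":0.6,"wx":0,"wy":0,"wz":-0.01,"gripper":10},{"tx":0.6,"ty":-0.9,"tz":0.6,"wx":0,"wy":0,"wz":-0.02,"gripper":10},{"tx":0.8,"ty":-1,"tz":0.6,"wx":0,"wy":0,"wz":-0.025,"gripper":10},{"tx":0.8,"ty":-1,"tz":0.6,"wx":0,"wy":0,"wz":-0.025,"gripper":10},{"tx":0.8,"ty":-1,"tz":0.6,"wx":0,"wy":0,"wz":-0.025,"gripper":10},{"tx":0.8,"ty":-1,"tz":0.6,"wx":0,"wy":0,"wz":-0.025,"gripper":10}]' && python3 -m pendant '[{"tx":0.1,"ty":-0.3,"tz":0,"wx":0,"wy":0,"wz":0,"gripper":10},{"tx":0.3,"ty":-0.6,"tz":0,"wx":0,"wy":0,"wz":0,"gripper":10},{"tx":0.37,"ty":-0.84,"tz":0,"wx":0,"wy":0,"wz":0,"gripper":10},{"tx":0.37,"ty":-0.84,"tz":0,"wx":0,"wy":0,"wz":0,"gripper":10},{"tx":0.37,"ty":-0.84,"tz":-0.3,"wx":0,"wy":0,"wz":0,"gripper":10},{"tx":0.37,"ty":-0.84,"tz":-0.6,"wx":0,"wy":0,"wz":0,"gripper":10},{"tx":0.37,"ty":-0.84,"tz":-0.8,"wx":0,"wy":0,"wz":0,"gripper":10},{"tx":0.37,"ty":-0.84,"tz":-0.88,"wx":0,"wy":0,"wz":0,"gripper":10},{"tx":0.37,"ty":-0.84,"tz":-0.92,"wx":0,"wy":0,"wz":0,"gripper":10},{"tx":0.37,"ty":-0.84,"tz":-0.92,"wx":0,"wy":0,"wz":0,"gripper":10}]'
```

```text
time: 15.85
position: [0.495, 0.1507, 0.2694]
orientation: [0.711, -0.703, -0.0, -0.0]
ft_force: [-0.1, -0.9, -1.9]
gripper_width: 0.305
grasp_force: 59.6
time: 17.1
position: [0.5515, 0.0251, 0.1329]
orientation: [0.711, -0.703, 0.001, -0.001]
ft_force: [-0.4, 0.9, -1.5]
gripper_width: 0.308
grasp_force: 59.8
```

```bash
python3 -m pendant '[{"tx":0,"ty":0,"tz":-0.005,"wx":0,"wy":0,"wz":0,"gripper":50},{"tx":0,"ty":0,"tz":-0.005,"wx":0,"wy":0,"wz":0,"gripper":50},{"tx":0,"ty":0,"tz":-0.005,"wx":0,"wy":0,"wz":0,"gripper":50},{"tx":0,"ty":0,"tz":-0.005,"wx":0,"wy":0,"wz":0,"gripper":50},{"tx":0,"ty":0,"tz":0.15,"wx":0,"wy":0,"wz":0,"gripper":50},{"tx":0,"ty":0,"tz":0.45,"wx":0,"wy":0,"wz":0,"gripper":60},{"tx":0,"ty":0,"tz":0.75,"wx":0,"wy":0,"wz":0,"gripper":60},{"tx":0,"ty":0.1,"tz":0.93,"wx":0,"wy":0,"wz":0,"gripper":60},{"tx":0,"ty":0.27,"tz":0.93,"wx":0,"wy":0,"wz":0,"gripper":60},{"tx":0,"ty":0.27,"tz":0.93,"wx":0,"wy":0,"wz":0,"gripper":60}]' && python3 -m pendant '[{"tx":-0.1,"ty":0.3,"tz":0,"wx":0,"wy":0,"wz":0,"gripper":60},{"tx":-0.3,"ty":0.6,"tz":0,"wx":0,"wy":0,"wz":0.01,"gripper":60},{"tx":-0.5,"ty":0.9,"tz":0,"wx":0,"wy":0,"wz":0.025,"gripper":60},{"tx":-0.7,"ty":1,"tz":0,"wx":0,"wy":0,"wz":0.025,"gripper":60},{"tx":-0.73,"ty":1,"tz":0,"wx":0,"wy":0,"wz":0.025,"gripper":60},{"tx":-0.73,"ty":1,"tz":0,"wx":0,"wy":0,"wz":0.025,"gripper":60},{"tx":-0.73,"ty":1,"tz":0,"wx":0,"wy":0,"wz":0.025,"gripper":60},{"tx":-0.73,"ty":1,"tz":0,"wx":0,"wy":0,"wz":0.025,"gripper":60},{"tx":-0.73,"ty":1,"tz":0,"wx":0,"wy":0,"wz":0.025,"gripper":60},{"tx":-0.73,"ty":1,"tz":0,"wx":0,"wy":0,"wz":0.025,"gripper":60}]'
python3 - <<'E'
from h import *
save('side','s3'); spots('side',['stamp1_center','cover_mid'],k=6)
E
```

```text
time: 18.35
position: [0.5508, 0.0659, 0.2713]
orientation: [0.712, -0.703, 0.0, -0.0]
ft_force: [-0.1, -0.3, -0.7]
gripper_width: 0.706
grasp_force: 0.0
time: 19.6
position: [0.4415, 0.2147, 0.2708]
orientation: [0.764, -0.645, 0.0, 0.0]
ft_force: [-0.5, -0.8, 0.2]
gripper_width: 0.705
grasp_force: 0.0
side stamp1_center [0.551 0.068 0.047] 0.45
side cover_mid [ 0.493 -0.381  0.006] 0.57
```

```bash
python3 -m pendant '[{"tx":0,"ty":0.3,"tz":0,"wx":0,"wy":0,"wz":0,"gripper":60},{"tx":0,"ty":0.65,"tz":0,"wx":0,"wy":0,"wz":0,"gripper":60},{"tx":0,"ty":1,"tz":0,"wx":0,"wy":0,"wz":0,"gripper":60},{"tx":0,"ty":1,"tz":-0.3,"wx":0,"wy":0,"wz":0,"gripper":60},{"tx":0,"ty":1,"tz":-0.55,"wx":0,"wy":0,"wz":0,"gripper":60},{"tx":0,"ty":1,"tz":-0.7,"wx":0,"wy":0,"wz":0,"gripper":60},{"tx":0,"ty":1,"tz":-0.7,"wx":0,"wy":0,"wz":0,"gripper":60},{"tx":0,"ty":1,"tz":-0.7,"wx":0,"wy":0,"wz":0,"gripper":10},{"tx":0,"ty":1,"tz":-0.7,"wx":0,"wy":0,"wz":0,"gripper":10},{"tx":0,"ty":1,"tz":-0.7,"wx":0,"wy":0,"wz":0,"gripper":10}]' 60 &&
python3 -m pendant '[{"tx":0,"ty":0,"tz":0,"wx":0,"wy":0,"wz":0,"gripper":10},{"tx":0,"ty":0,"tz":0,"wx":0,"wy":0,"wz":0,"gripper":10},{"tx":0,"ty":0,"tz":0.03,"wx":0,"wy":0,"wz":0,"gripper":10},{"tx":0,"ty":0,"tz":0.06,"wx":0,"wy":0,"wz":0,"gripper":10},{"tx":0,"ty":0,"tz":0.09,"wx":0,"wy":0,"wz":0,"gripper":10},{"tx":0,"ty":0,"tz":0.09,"wx":0,"wy":0,"wz":0,"gripper":10},{"tx":-0.2,"ty":-0.035,"tz":0.09,"wx":0,"wy":0,"wz":0,"gripper":10},{"tx":-0.4,"ty":-0.07,"tz":0.09,"wx":0,"wy":0,"wz":0,"gripper":10},{"tx":-0.5,"ty":-0.085,"tz":0.09,"wx":0,"wy":0,"wz":0,"gripper":10},{"tx":-0.5,"ty":-0.085,"tz":0.09,"wx":0,"wy":0,"wz":0,"gripper":10}]'
```

```text
time: 21.0
position: [0.4417, 0.3654, 0.1675]
orientation: [0.764, -0.645, -0.0, -0.001]
ft_force: [-2.4, -0.3, 7.9]
gripper_width: 0.307
grasp_force: 58.8
time: 22.25
position: [0.3658, 0.3522, 0.1797]
orientation: [0.764, -0.645, -0.0, -0.0]
ft_force: [1.4, -0.0, -1.0]
gripper_width: 0.306
grasp_force: 59.3
```

```bash
python3 -m pendant '[{"tx":0,"ty":0,"tz":0.2,"wx":0,"wy":0,"wz":0,"gripper":10},{"tx":0,"ty":0,"tz":0.45,"wx":0,"wy":0,"wz":0,"gripper":10},{"tx":0,"ty":-0.1,"tz":0.6,"wx":0,"wy":0,"wz":0,"gripper":10},{"tx":0.1,"ty":-0.4,"tz":0.6,"wx":0,"wy":0,"wz":0,"gripper":10},{"tx":0.3,"ty":-0.7,"tz":0.6,"wx":0,"wy":0,"wz":-0.01,"gripper":10},{"tx":0.5,"ty":-1,"tz":0.6,"wx":0,"wy":0,"wz":-0.02,"gripper":10},{"tx":0.8,"ty":-1,"tz":0.6,"wx":0,"wy":0,"wz":-0.025,"gripper":10},{"tx":1,"ty":-1,"tz":0.6,"wx":0,"wy":0,"wz":-0.025,"gripper":10},{"tx":1,"ty":-1,"tz":0.6,"wx":0,"wy":0,"wz":-0.025,"gripper":10},{"tx":1,"ty":-1,"tz":0.6,"wx":0,"wy":0,"wz":-0.025,"gripper":10}]' && python3 -m pendant '[{"tx":0.1,"ty":-0.3,"tz":0,"wx":0,"wy":0,"wz":0,"gripper":10},{"tx":0.23,"ty":-0.6,"tz":0,"wx":0,"wy":0,"wz":0,"gripper":10},{"tx":0.23,"ty":-0.9,"tz":0,"wx":0,"wy":0,"wz":0,"gripper":10},{"tx":0.23,"ty":-1,"tz":0,"wx":0,"wy":0,"wz":0,"gripper":10},{"tx":0.23,"ty":-1,"tz":0,"wx":0,"wy":0,"wz":0,"gripper":10},{"tx":0.23,"ty":-1,"tz":0,"wx":0,"wy":0,"wz":0,"gripper":10},{"tx":0.23,"ty":-1,"tz":0,"wx":0,"wy":0,"wz":0,"gripper":10},{"tx":0.23,"ty":-1,"tz":0,"wx":0,"wy":0,"wz":0,"gripper":10},{"tx":0.23,"ty":-1,"tz":0,"wx":0,"wy":0,"wz":0,"gripper":10},{"tx":0.23,"ty":-1,"tz":0,"wx":0,"wy":0,"wz":0,"gripper":10}]' && python3 -m pendant '[{"tx":0,"ty":-0.3,"tz":0,"wx":0,"wy":0,"wz":0,"gripper":10},{"tx":0,"ty":-0.47,"tz":0,"wx":0,"wy":0,"wz":0,"gripper":10},{"tx":0,"ty":-0.47,"tz":0,"wx":0,"wy":0,"wz":0,"gripper":10},{"tx":0,"ty":-0.47,"tz":-0.3,"wx":0,"wy":0,"wz":0,"gripper":10},{"tx":0,"ty":-0.47,"tz":-0.6,"wx":0,"wy":0,"wz":0,"gripper":10},{"tx":0,"ty":-0.47,"tz":-0.8,"wx":0,"wy":0,"wz":0,"gripper":10},{"tx":0,"ty":-0.47,"tz":-0.9,"wx":0,"wy":0,"wz":0,"gripper":10},{"tx":0,"ty":-0.47,"tz":-0.92,"wx":0,"wy":0,"wz":0,"gripper":10},{"tx":0,"ty":-0.47,"tz":-0.92,"wx":0,"wy":0,"wz":0,"gripper":10},{"tx":0,"ty":-0.47,"tz":-0.92,"wx":0,"wy":0,"wz":0,"gripper":10}]'
```

```text
time: 23.5
position: [0.5164, 0.2018, 0.2689]
orientation: [0.711, -0.703, -0.0, 0.001]
ft_force: [-0.1, 0.4, -2.6]
gripper_width: 0.308
grasp_force: 59.6
time: 24.75
position: [0.5508, 0.0523, 0.2693]
orientation: [0.711, -0.703, -0.0, 0.0]
ft_force: [0.5, 0.9, -1.5]
gripper_width: 0.299
grasp_force: 59.7
time: 26.0
position: [0.5515, -0.0181, 0.1323]
orientation: [0.711, -0.703, 0.0, -0.001]
ft_force: [-0.9, -1.0, -1.4]
gripper_width: 0.305
grasp_force: 62.2
```

```bash
python3 -m pendant '[{"tx":0,"ty":0,"tz":-0.005,"wx":0,"wy":0,"wz":0,"gripper":50},{"tx":0,"ty":0,"tz":-0.005,"wx":0,"wy":0,"wz":0,"gripper":50},{"tx":0,"ty":0,"tz":-0.005,"wx":0,"wy":0,"wz":0,"gripper":50},{"tx":0,"ty":0,"tz":-0.005,"wx":0,"wy":0,"wz":0,"gripper":50},{"tx":0,"ty":0,"tz":0.15,"wx":0,"wy":0,"wz":0,"gripper":50},{"tx":0,"ty":0,"tz":0.5,"wx":0,"wy":0,"wz":0,"gripper":60},{"tx":0,"ty":0,"tz":0.85,"wx":0,"wy":0,"wz":0,"gripper":60},{"tx":0,"ty":0.25,"tz":0.93,"wx":0,"wy":0,"wz":0,"gripper":60},{"tx":0,"ty":0.6,"tz":0.93,"wx":0,"wy":0,"wz":0,"gripper":60},{"tx":0,"ty":0.91,"tz":0.93,"wx":0,"wy":0,"wz":0,"gripper":60}]' && python3 -m pendant '[{"tx":-0.1,"ty":0.3,"tz":0,"wx":0,"wy":0,"wz":0,"gripper":60},{"tx":-0.3,"ty":0.6,"tz":0,"wx":0,"wy":0,"wz":0.01,"gripper":60},{"tx":-0.5,"ty":0.9,"tz":0,"wx":0,"wy":0,"wz":0.025,"gripper":60},{"tx":-0.7,"ty":1,"tz":0,"wx":0,"wy":0,"wz":0.025,"gripper":60},{"tx":-0.8,"ty":1,"tz":0,"wx":0,"wy":0,"wz":0.025,"gripper":60},{"tx":-0.8,"ty":1,"tz":0,"wx":0,"wy":0,"wz":0.025,"gripper":60},{"tx":-0.8,"ty":1,"tz":0,"wx":0,"wy":0,"wz":0.025,"gripper":60},{"tx":-0.8,"ty":1,"tz":0,"wx":0,"wy":0,"wz":0.025,"gripper":60},{"tx":-0.8,"ty":1,"tz":0,"wx":0,"wy":0,"wz":0.025,"gripper":60},{"tx":-0.8,"ty":1,"tz":0,"wx":0,"wy":0,"wz":0.025,"gripper":60}]' && python3 -m pendant '[{"tx":0,"ty":0.3,"tz":0,"wx":0,"wy":0,"wz":0,"gripper":60},{"tx":0,"ty":0.65,"tz":0,"wx":0,"wy":0,"wz":0,"gripper":60},{"tx":0,"ty":1,"tz":0,"wx":0,"wy":0,"wz":0,"gripper":60},{"tx":0,"ty":1,"tz":-0.3,"wx":0,"wy":0,"wz":0,"gripper":60},{"tx":0,"ty":1,"tz":-0.55,"wx":0,"wy":0,"wz":0,"gripper":60},{"tx":0,"ty":1,"tz":-0.7,"wx":0,"wy":0,"wz":0,"gripper":60},{"tx":0,"ty":1,"tz":-0.7,"wx":0,"wy":0,"wz":0,"gripper":60},{"tx":0,"ty":1,"tz":-0.7,"wx":0,"wy":0,"wz":0,"gripper":10},{"tx":0,"ty":1,"tz":-0.7,"wx":0,"wy":0,"wz":0,"gripper":10},{"tx":0,"ty":1,"tz":-0.7,"wx":0,"wy":0,"wz":0,"gripper":10}]' 60
```

```text
time: 27.25
position: [0.5507, 0.1195, 0.2714]
orientation: [0.711, -0.703, 0.0, -0.001]
ft_force: [1.1, -0.1, 0.5]
gripper_width: 0.701
grasp_force: 0.0
time: 28.5
position: [0.4311, 0.2679, 0.2708]
orientation: [0.764, -0.645, 0.0, 0.0]
ft_force: [-0.0, -0.4, 1.0]
gripper_width: 0.699
grasp_force: 0.0
time: 29.75
position: [0.4313, 0.4187, 0.1676]
orientation: [0.764, -0.645, -0.0, -0.001]
ft_force: [-0.0, -0.1, 5.4]
gripper_width: 0.309
grasp_force: 58.8
```

```bash
python3 -m pendant '[{"tx":0,"ty":0,"tz":0,"wx":0,"wy":0,"wz":0,"gripper":10},{"tx":0,"ty":0,"tz":0,"wx":0,"wy":0,"wz":0,"gripper":10},{"tx":0,"ty":0,"tz":0.03,"wx":0,"wy":0,"wz":0,"gripper":10},{"tx":0,"ty":0,"tz":0.06,"wx":0,"wy":0,"wz":0,"gripper":10},{"tx":0,"ty":0,"tz":0.09,"wx":0,"wy":0,"wz":0,"gripper":10},{"tx":0,"ty":0,"tz":0.09,"wx":0,"wy":0,"wz":0,"gripper":10},{"tx":-0.2,"ty":-0.035,"tz":0.09,"wx":0,"wy":0,"wz":0,"gripper":10},{"tx":-0.4,"ty":-0.07,"tz":0.09,"wx":0,"wy":0,"wz":0,"gripper":10},{"tx":-0.5,"ty":-0.085,"tz":0.09,"wx":0,"wy":0,"wz":0,"gripper":10},{"tx":-0.5,"ty":-0.085,"tz":0.09,"wx":0,"wy":0,"wz":0,"gripper":10}]' && python3 -m pendant '[{"tx":0,"ty":0,"tz":0.2,"wx":0,"wy":0,"wz":0,"gripper":10},{"tx":0,"ty":0,"tz":0.45,"wx":0,"wy":0,"wz":0,"gripper":10},{"tx":0,"ty":-0.1,"tz":0.6,"wx":0,"wy":0,"wz":0,"gripper":10},{"tx":0.1,"ty":-0.4,"tz":0.6,"wx":0,"wy":0,"wz":0,"gripper":10},{"tx":0.3,"ty":-0.7,"tz":0.6,"wx":0,"wy":0,"wz":-0.01,"gripper":10},{"tx":0.5,"ty":-1,"tz":0.6,"wx":0,"wy":0,"wz":-0.02,"gripper":10},{"tx":0.7,"ty":-1,"tz":0.6,"wx":0,"wy":0,"wz":-0.025,"gripper":10},{"tx":0.7,"ty":-1,"tz":0.6,"wx":0,"wy":0,"wz":-0.025,"gripper":10},{"tx":0.7,"ty":-1,"tz":0.6,"wx":0,"wy":0,"wz":-0.025,"gripper":10},{"tx":0.7,"ty":-1,"tz":0.6,"wx":0,"wy":0,"wz":-0.025,"gripper":10}]' && python3 -m pendant '[{"tx":0.15,"ty":-0.3,"tz":0,"wx":0,"wy":0,"wz":0,"gripper":10},{"tx":0.3,"ty":-0.6,"tz":0,"wx":0,"wy":0,"wz":0,"gripper":10},{"tx":0.5,"ty":-0.9,"tz":0,"wx":0,"wy":0,"wz":0,"gripper":10},{"tx":0.6,"ty":-1,"tz":0,"wx":0,"wy":0,"wz":0,"gripper":10},{"tx":0.6,"ty":-1,"tz":0,"wx":0,"wy":0,"wz":0,"gripper":10},{"tx":0.6,"ty":-1,"tz":0,"wx":0,"wy":0,"wz":0,"gripper":10},{"tx":0.6,"ty":-1,"tz":0,"wx":0,"wy":0,"wz":0,"gripper":10},{"tx":0.6,"ty":-1,"tz":0,"wx":0,"wy":0,"wz":0,"gripper":10},{"tx":0.6,"ty":-1,"tz":0,"wx":0,"wy":0,"wz":0,"gripper":10},{"tx":0.6,"ty":-1,"tz":0,"wx":0,"wy":0,"wz":0,"gripper":10}]'
```

```text
time: 31.0
position: [0.3553, 0.4055, 0.1797]
orientation: [0.764, -0.645, -0.0, -0.0]
ft_force: [0.6, 1.0, -2.6]
gripper_width: 0.307
grasp_force: 59.3
time: 32.25
position: [0.4605, 0.2555, 0.2693]
orientation: [0.711, -0.703, -0.0, 0.0]
ft_force: [-0.1, 0.2, -2.0]
gripper_width: 0.307
grasp_force: 59.7
time: 33.5
position: [0.5507, 0.1055, 0.2694]
orientation: [0.711, -0.703, 0.0, -0.0]
ft_force: [0.0, 0.9, -1.6]
gripper_width: 0.31
grasp_force: 59.8
```

```bash
python3 -m pendant '[{"tx":0,"ty":-0.3,"tz":0,"wx":0,"wy":0,"wz":0,"gripper":10},{"tx":0,"ty":-0.6,"tz":0,"wx":0,"wy":0,"wz":0,"gripper":10},{"tx":0,"ty":-0.9,"tz":0,"wx":0,"wy":0,"wz":0,"gripper":10},{"tx":0,"ty":-1,"tz":0,"wx":0,"wy":0,"wz":0,"gripper":10},{"tx":0,"ty":-1,"tz":0,"wx":0,"wy":0,"wz":0,"gripper":10},{"tx":0,"ty":-1,"tz":0,"wx":0,"wy":0,"wz":0,"gripper":10},{"tx":0,"ty":-1,"tz":0,"wx":0,"wy":0,"wz":0,"gripper":10},{"tx":0,"ty":-1,"tz":0,"wx":0,"wy":0,"wz":0,"gripper":10},{"tx":0,"ty":-1,"tz":0,"wx":0,"wy":0,"wz":0,"gripper":10},{"tx":0,"ty":-1,"tz":0,"wx":0,"wy":0,"wz":0,"gripper":10}]' && python3 -m pendant '[{"tx":0,"ty":-0.11,"tz":0,"wx":0,"wy":0,"wz":0,"gripper":10},{"tx":0,"ty":-0.11,"tz":-0.3,"wx":0,"wy":0,"wz":0,"gripper":10},{"tx":0,"ty":-0.11,"tz":-0.6,"wx":0,"wy":0,"wz":0,"gripper":10},{"tx":0,"ty":-0.11,"tz":-0.8,"wx":0,"wy":0,"wz":0,"gripper":10},{"tx":0,"ty":-0.11,"tz":-0.9,"wx":0,"wy":0,"wz":0,"gripper":10},{"tx":0,"ty":-0.11,"tz":-0.92,"wx":0,"wy":0,"wz":0,"gripper":10},{"tx":0,"ty":-0.11,"tz":-0.92,"wx":0,"wy":0,"wz":0,"gripper":10},{"tx":0,"ty":-0.11,"tz":-0.925,"wx":0,"wy":0,"wz":0,"gripper":50},{"tx":0,"ty":-0.11,"tz":-0.925,"wx":0,"wy":0,"wz":0,"gripper":50},{"tx":0,"ty":-0.11,"tz":-0.925,"wx":0,"wy":0,"wz":0,"gripper":50}]' && python3 -m pendant '[{"tx":0,"ty":0,"tz":0,"wx":0,"wy":0,"wz":0,"gripper":50},{"tx":0,"ty":0,"tz":0.15,"wx":0,"wy":0,"wz":0,"gripper":50},{"tx":0,"ty":0,"tz":0.45,"wx":0,"wy":0,"wz":0,"gripper":60},{"tx":0,"ty":0,"tz":0.75,"wx":0,"wy":0,"wz":0,"gripper":60},{"tx":0,"ty":0,"tz":1,"wx":0,"wy":0,"wz":0,"gripper":60},{"tx":-0.1,"ty":-0.3,"tz":1,"wx":0,"wy":0,"wz":0,"gripper":60},{"tx":-0.2,"ty":-0.6,"tz":1,"wx":0,"wy":0,"wz":0,"gripper":60},{"tx":-0.3,"ty":-0.9,"tz":1,"wx":0,"wy":0,"wz":0,"gripper":60},{"tx":-0.3,"ty":-1,"tz":1,"wx":0,"wy":0,"wz":0,"gripper":60},{"tx":-0.3,"ty":-1,"tz":1,"wx":0,"wy":0,"wz":0,"gripper":60}]'
python3 - <<'E'
from h import *
o=ctrl.get_obs(); w=save('wrist','w4'); s=save('side','s4'); c=save('scene','c4')
spots('wrist',['cover_mid','cover_edge1'],k=3)
spots('scene',['cover_mid','cover_edge1','stamp1_center'],k=4)
a=cv2.resize(s[90:320,250:490],(626,600)); b=cv2.resize(w,None,fx=.8,fy=.8); cv2.imwrite('pics/s4c.png',a)
print(o['position'],o['orientation'])
E
```

```text
time: 34.75
position: [0.5508, -0.0445, 0.2694]
orientation: [0.711, -0.703, 0.0, -0.0]
ft_force: [-0.3, 0.3, -1.1]
gripper_width: 0.308
grasp_force: 59.8
time: 36.0
position: [0.5511, -0.0611, 0.1311]
orientation: [0.711, -0.703, 0.0, -0.0]
ft_force: [-0.2, -0.6, -0.6]
gripper_width: 0.583
grasp_force: 0.0
time: 37.25
position: [0.5058, -0.2119, 0.2806]
orientation: [0.71, -0.704, 0.0, -0.0]
ft_force: [-0.9, 0.6, -0.8]
gripper_width: 0.705
grasp_force: 0.0
wrist cover_mid [ 0.496 -0.379 -0.001] 0.56
wrist cover_edge1 [ 0.576 -0.365 -0.005] 0.74
wrist cover_edge1 [ 0.555 -0.05   0.048] 0.69
scene cover_mid [ 0.492 -0.382  0.005] 0.95
scene cover_edge1 [ 0.583 -0.364 -0.004] 0.93
scene cover_edge1 [ 0.413 -0.39   0.001] 0.68
scene stamp1_center [0.549 0.066 0.047] 0.59
[ 0.50580875 -0.21191762  0.28058792] [ 7.10428744e-01 -7.03769138e-01  1.01206074e-05 -2.37114322e-05]
```

View pics/s4c.png

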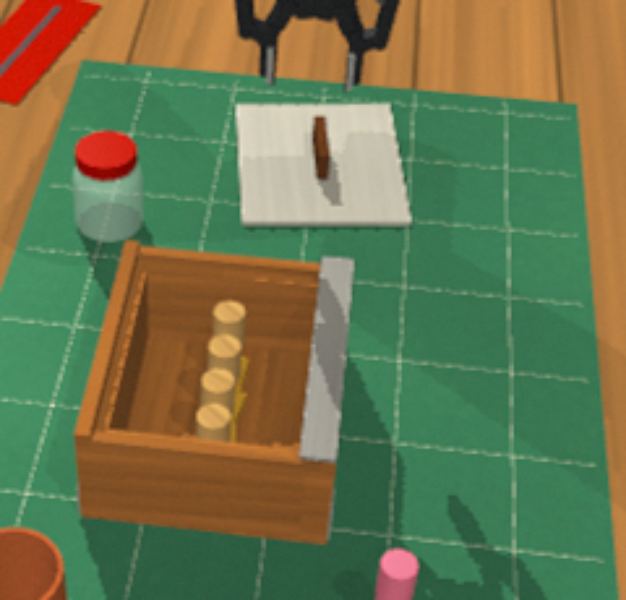

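View pics/w4.png

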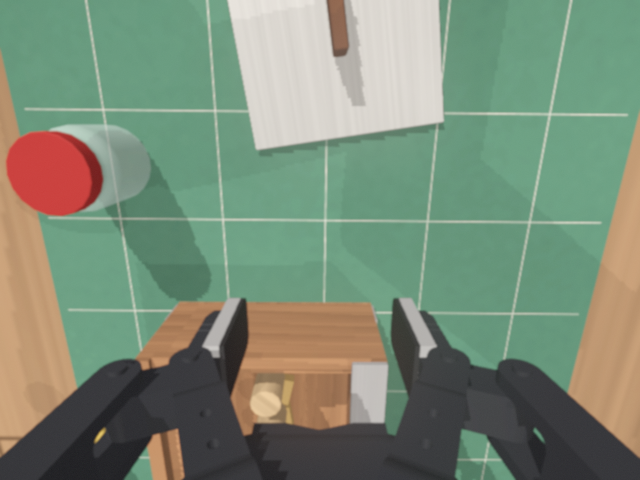

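All four stamps stand in the case in a row, at crop (229,313) to (213,420). The cover lies at crop (320,165), and in the wrist view its near edge runs (258,150)-(443,122).

```bash
python3 -m pendant '[{"tx":-0.05,"ty":-0.2,"tz":0,"wx":0,"wy":0,"wz":0.01,"gripper":60},{"tx":-0.07,"ty":-0.45,"tz":0,"wx":0,"wy":0,"wz":0.02,"gripper":60},{"tx":-0.07,"ty":-0.45,"tz":0,"wx":0,"wy":0,"wz":0.024,"gripper":60},{"tx":-0.07,"ty":-0.45,"tz":0,"wx":0,"wy":0,"wz":0.024,"gripper":60},{"tx":-0.07,"ty":-0.45,"tz":0,"wx":0,"wy":0,"wz":0.024,"gripper":60},{"tx":-0.07,"ty":-0.45,"tz":0,"wx":0,"wy":0,"wz":0.024,"gripper":60},{"tx":-0.07,"ty":-0.45,"tz":0,"wx":0,"wy":0,"wz":0.024,"gripper":60},{"tx":-0.07,"ty":-0.45,"tz":0,"wx":0,"wy":0,"wz":0.024,"gripper":60},{"tx":-0.07,"ty":-0.45,"tz":0,"wx":0,"wy":0,"wz":0.024,"gripper":60},{"tx":-0.07,"ty":-0.45,"tz":0,"wx":0,"wy":0,"wz":0.024,"gripper":60}]'
python3 - <<'E'
from h import *
o4=dict(position=[0.50580875,-0.21191762,0.28058792],orientation=[7.10428744e-01,-7.03769138e-01,1.01206074e-05,-2.37114322e-05])
# case end seen in w4 (lip end, y side rim corner)
print('lip end',pix2w('wrist',[(351,362),(387,362)],.107,o4).round(4).tolist())
o=ctrl.get_obs(); im=save('wrist','w5')
hsv=cv2.cvtColor(im,cv2.COLOR_BGR2HSV); m=cv2.inRange(hsv,(0,0,150),(179,45,255)); m=cv2.morphologyEx(m,cv2.MORPH_CLOSE,np.ones((25,25)))
m[330:]=0
cs=max(cv2.findContours(m,0,2)[0],key=cv2.contourArea); print(cv2.boundingRect(cs),cv2.contourArea(cs))
ap=cv2.approxPolyDP(cs,12,True)[:,0]; print(ap.tolist()); P=pix2w('wrist',ap,.006,o); print(P.round(4).tolist())
r=cv2.minAreaRect((P[:,:2]*1000).astype(np.float32)); print(r)
h=cv2.inRange(hsv,(0,90,20),(18,255,150)); n,l,s,c=cv2.connectedComponentsWithStats(h); print([(c[i].round(),s[i].tolist()) for i in range(1,n) if s[i][4]>300])
spots('wrist',['cover_mid','cover_edge1'],k=3); print(o['position'],o['orientation'])
E
```

```text
time: 38.9
position: [0.4953, -0.2787, 0.2806]
orientation: [0.762, -0.648, -0.0, 0.0]
ft_force: [0.1, -0.2, 0.5]
gripper_width: 0.707
grasp_force: 0.0
lip end [[0.4808, -0.1146, 0.107], [0.4528, -0.1148, 0.107]]
(18, 0, 622, 330) 116343.5
[[18, 14], [101, 32], [102, 144], [27, 139], [68, 146], [68, 170], [38, 181], [95, 212], [79, 253], [105, 253], [105, 329], [108, 256], [201, 266], [203, 329], [225, 329], [240, 276], [297, 281], [294, 329], [303, 286], [399, 297], [388, 329], [427, 329], [428, 304], [480, 308], [481, 329], [490, 313], [553, 319], [500, 310], [520, 223], [588, 230], [530, 218], [555, 118], [639, 125], [566, 111], [595, 0], [556, 106], [455, 91], [472, 0], [223, 0], [220, 45], [106, 30], [104, 0], [100, 24]]
[[0.7668, -0.4018, 0.006], [0.6995, -0.3993, 0.006], [0.7001, -0.3076, 0.006], [0.7669, -0.3012, 0.006], [0.7306, -0.3009, 0.006], [0.7315, -0.2789, 0.006], [0.7596, -0.264, 0.006], [0.7076, -0.2424, 0.006], [0.7242, -0.1975, 0.006], [0.6987, -0.2016, 0.006], [0.6997, -0.1148, 0.006], [0.6958, -0.1989, 0.006], [0.6037, -0.203, 0.006], [0.5969, -0.1314, 0.006], [
[... 529 characters left out ...]
872, 0.006], [0.3047, -0.4045, 0.006], [0.3959, -0.4021, 0.006], [0.4007, -0.4712, 0.006], [0.601, -0.4388, 0.006], [0.6008, -0.4054, 0.006], [0.6954, -0.4015, 0.006], [0.6968, -0.4233, 0.006], [0.7003, -0.4052, 0.006]]
((488.58953857421875, -302.9732666015625), (550.076171875, 304.031494140625), 9.198188781738281)
[(array([339.,  93.]), [333, 50, 14, 90, 1049]), (array([ 85., 220.]), [72, 196, 23, 58, 564]), (array([156., 461.]), [123, 429, 61, 51, 1558])]
wrist cover_mid [ 0.496 -0.38   0.004] 0.9
wrist cover_edge1 [ 0.413 -0.392 -0.006] 0.83
wrist cover_edge1 [ 0.575 -0.365 -0.002] 0.65
[ 0.49531499 -0.27866272  0.28061988] [ 7.61983311e-01 -6.47596659e-01 -2.12265714e-05  1.56040216e-06]
```

View pics/w5.png

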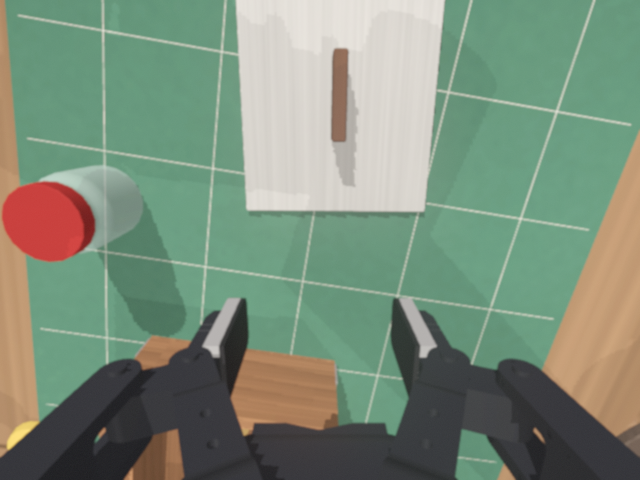

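The cover's near edge is at (247,210)-(424,212), and the handle top runs from (341,48) to (339,141).

```bash
python3 - <<'E'
from h import *
o=ctrl.get_obs()
P=pix2w('wrist',[(247,210.5),(424,211.5),(236.5,0),(443.5,0)],.006,o)[:,:2]; print(P.round(4).tolist(),np.linalg.norm(P[0]-P[1]))
a=P[0]-P[1]; print('yaw',np.degrees(np.arctan2(a[1],a[0])))
for i in(0,1): d=P[i]-P[i+2]; print('yaw side',np.degrees(np.arctan2(-d[0],d[1])))
H=pix2w('wrist',[(341,49),(339,141)],.038,o)[:,:2]; print('handle ends',H.round(4).tolist(),np.linalg.norm(H[0]-H[1]))
Hc=pix2w('wrist',[(333.5,49),(348,49),(332,141),(346,141)],.038,o)[:,:2].mean(0); print('handle c',Hc.round(4))
y=np.radians(9.2); m=(P[0]+P[1])/2; c=m-0.1*np.array([-np.sin(y),np.cos(y)]); print('centre from edge',c.round(4))
E
```

```text
[[0.5639, -0.2672], [0.3963, -0.2933], [0.5902, -0.4405], [0.4237, -0.4675]] 0.1696137118990983
yaw 8.868659116897465
yaw side 8.626973118057684
yaw side 8.931598268470106
handle ends [[0.5005, -0.4129], [0.4901, -0.3456]] 0.06808669186171173
handle c [ 0.4954 -0.3792]
centre from edge [ 0.4961 -0.379 ]
```

```bash
python3 -m pendant '[{"tx":0,"ty":-0.25,"tz":0,"wx":0,"wy":0,"wz":-0.001,"gripper":50},{"tx":0.003,"ty":-0.5,"tz":0,"wx":0,"wy":0,"wz":-0.001,"gripper":50},{"tx":0.003,"ty":-0.669,"tz":-0.2,"wx":0,"wy":0,"wz":-0.001,"gripper":50},{"tx":0.003,"ty":-0.669,"tz":-0.5,"wx":0,"wy":0,"wz":-0.001,"gripper":50},{"tx":0.003,"ty":-0.669,"tz":-0.8,"wx":0,"wy":0,"wz":-0.001,"gripper":50},{"tx":0.003,"ty":-0.669,"tz":-0.9,"wx":0,"wy":0,"wz":-0.001,"gripper":50},{"tx":0.003,"ty":-0.669,"tz":-0.9,"wx":0,"wy":0,"wz":-0.001,"gripper":50},{"tx":0.003,"ty":-0.669,"tz":-0.9,"wx":0,"wy":0,"wz":-0.001,"gripper":50},{"tx":0.003,"ty":-0.669,"tz":-0.9,"wx":0,"wy":0,"wz":-0.001,"gripper":50},{"tx":0.003,"ty":-0.669,"tz":-0.9,"wx":0,"wy":0,"wz":-0.001,"gripper":50}]' 100 && python3 -m pendant '[{"tx":0,"ty":0,"tz":-0.2,"wx":0,"wy":0,"wz":0,"gripper":50},{"tx":0,"ty":0,"tz":-0.35,"wx":0,"wy":0,"wz":0,"gripper":50},{"tx":0,"ty":0,"tz":-0.41,"wx":0,"wy":0,"wz":0,"gripper":50},{"tx":0,"ty":0,"tz":-0.41,"wx":0,"wy":0,"wz":0,"gripper":50},{"tx":0,"ty":0,"tz":-0.41,"wx":0,"wy":0,"wz":0,"gripper":0},{"tx":0,"ty":0,"tz":-0.41,"wx":0,"wy":0,"wz":0,"gripper":0},{"tx":0,"ty":0,"tz":-0.41,"wx":0,"wy":0,"wz":0,"gripper":0},{"tx":0,"ty":0,"tz":-0.41,"wx":0,"wy":0,"wz":0,"gripper":0},{"tx":0,"ty":0,"tz":-0.41,"wx":0,"wy":0,"wz":0,"gripper":0},{"tx":0,"ty":0,"tz":-0.41,"wx":0,"wy":0,"wz":0,"gripper":0}]' 100
```

```text
time: 40.3
position: [0.4962, -0.3791, 0.1468]
orientation: [0.76, -0.65, 0.001, -0.0]
ft_force: [-0.3, -0.3, 0.6]
gripper_width: 0.583
grasp_force: 0.0
time: 41.55
position: [0.4961, -0.3792, 0.0854]
orientation: [0.76, -0.65, 0.001, -0.0]
ft_force: [-1.5, 1.2, 5.8]
gripper_width: 0.118
grasp_force: 98.1
```

```bash
python3 -m pendant '[{"tx":0,"ty":0,"tz":0.05,"wx":0,"wy":0,"wz":0,"gripper":0},{"tx":0,"ty":0,"tz":0.15,"wx":0,"wy":0,"wz":0,"gripper":0},{"tx":0,"ty":0,"tz":0.3,"wx":0,"wy":0,"wz":0,"gripper":0},{"tx":0,"ty":0,"tz":0.45,"wx":0,"wy":0,"wz":0,"gripper":0},{"tx":0,"ty":0,"tz":0.6,"wx":0,"wy":0,"wz":0,"gripper":0},{"tx":0,"ty":0,"tz":0.75,"wx":0,"wy":0,"wz":0,"gripper":0},{"tx":0,"ty":0,"tz":0.9,"wx":0,"wy":0,"wz":0,"gripper":0},{"tx":0,"ty":0,"tz":1,"wx":0,"wy":0,"wz":0,"gripper":0},{"tx":0,"ty":0,"tz":1,"wx":0,"wy":0,"wz":0,"gripper":0},{"tx":0,"ty":0,"tz":1,"wx":0,"wy":0,"wz":0,"gripper":0}]' 100 && python3 -m pendant '[{"tx":0.03,"ty":0.1,"tz":0,"wx":0,"wy":0,"wz":-0.002,"gripper":0},{"tx":0.06,"ty":0.25,"tz":0,"wx":0,"wy":0,"wz":-0.005,"gripper":0},{"tx":0.1,"ty":0.4,"tz":0,"wx":0,"wy":0,"wz":-0.01,"gripper":0},{"tx":0.15,"ty":0.55,"tz":0,"wx":0,"wy":0,"wz":-0.015,"gripper":0},{"tx":0.2,"ty":0.7,"tz":0,"wx":0,"wy":0,"wz":-0.02,"gripper":0},{"tx":0.25,"ty":0.85,"tz":0,"wx":0,"wy":0,"wz":-0.0222,"gripper":0},{"tx":0.3,"ty":0.95,"tz":0,"wx":0,"wy":0,"wz":-0.0222,"gripper":0},{"tx":0.3,"ty":1,"tz":0,"wx":0,"wy":0,"wz":-0.0222,"gripper":0},{"tx":0.3,"ty":1,"tz":0,"wx":0,"wy":0,"wz":-0.0222,"gripper":0},{"tx":0.3,"ty":1,"tz":0,"wx":0,"wy":0,"wz":-0.0222,"gripper":0}]' && python3 -m pendant '[{"tx":0.03,"ty":0.1,"tz":0,"wx":0,"wy":0,"wz":0,"gripper":0},{"tx":0.06,"ty":0.25,"tz":0,"wx":0,"wy":0,"wz":0,"gripper":0},{"tx":0.1,"ty":0.4,"tz":0,"wx":0,"wy":0,"wz":0,"gripper":0},{"tx":0.1,"ty":0.55,"tz":0,"wx":0,"wy":0,"wz":0,"gripper":0},{"tx":0.1,"ty":0.7,"tz":0,"wx":0,"wy":0,"wz":0,"gripper":0},{"tx":0.1,"ty":0.85,"tz":0,"wx":0,"wy":0,"wz":0,"gripper":0},{"tx":0.1,"ty":0.95,"tz":0,"wx":0,"wy":0,"wz":0,"gripper":0},{"tx":0.1,"ty":1,"tz":0,"wx":0,"wy":0,"wz":0,"gripper":0},{"tx":0.1,"ty":1,"tz":0,"wx":0,"wy":0,"wz":0,"gripper":0},{"tx":0.1,"ty":1,"tz":0,"wx":0,"wy":0,"wz":0,"gripper":0}]'
```

```text
time: 42.8
position: [0.4953, -0.3787, 0.2333]
orientation: [0.76, -0.65, -0.001, 0.0]
ft_force: [-1.1, 0.1, -5.1]
gripper_width: 0.113
grasp_force: 97.9
time: 44.05
position: [0.5405, -0.2295, 0.2341]
orientation: [0.713, -0.701, -0.0, 0.0]
ft_force: [-0.7, -0.8, -4.5]
gripper_width: 0.118
grasp_force: 97.7
time: 45.3
position: [0.5558, -0.0794, 0.2341]
orientation: [0.713, -0.701, 0.0, 0.0]
ft_force: [-0.2, -1.0, -4.6]
gripper_width: 0.122
grasp_force: 97.8
```

```bash
python3 - <<'E'
from h import *
o=ctrl.get_obs(); print(o['position'],o['orientation']); save('wrist','w6')
spots('wrist',['cover_mid','cover_edge1'],k=2); save('scene','c6'); spots('scene',['cover_mid','cover_edge1'],k=2); save('side','s6'); spots('side',['cover_mid','cover_edge1','case_seat','case_lip'],k=2)
E
```

```text
[ 0.55575637 -0.07944524  0.23414694] [ 7.12710197e-01 -7.01458602e-01  1.26026704e-05  7.45816872e-05]
wrist cover_edge1 [ 0.474 -0.079  0.143] 0.96
wrist cover_edge1 [ 0.641 -0.079  0.145] 0.7
scene cover_mid [ 0.55  -0.078  0.153] 0.56
scene cover_edge1 [ 0.469 -0.082  0.154] 0.67
scene cover_edge1 [ 0.672  0.241 -0.004] 0.66
side cover_mid [ 0.553 -0.08   0.152] 0.86
side cover_edge1 [ 0.472 -0.076  0.149] 0.81
side cover_edge1 [ 0.642 -0.077  0.146] 0.65
side case_seat [0.549 0.005 0.093] 0.69
side case_lip [0.477 0.001 0.099] 0.69
```

View pics/w6.png

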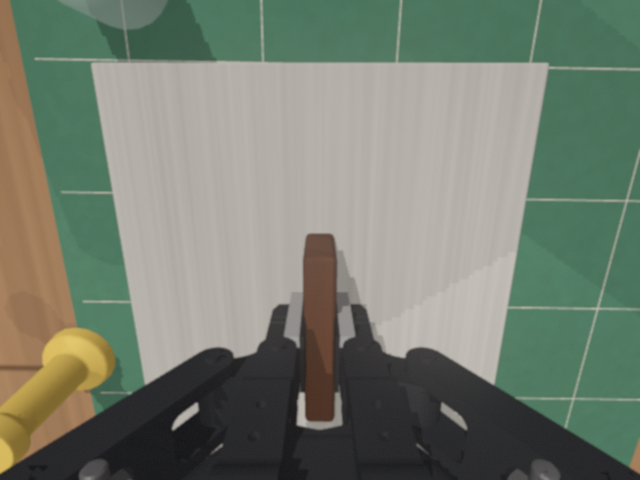

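The wrist view shows the plate's far edge at (94,63)-(547,63), level and centred on column 320, so the grip is square. Next I tilt it above the case.

```bash
python3 -m pendant '[{"tx":0,"ty":0.1,"tz":0.05,"wx":0,"wy":0,"wz":0,"gripper":0},{"tx":-0.02,"ty":0.25,"tz":0.09,"wx":0,"wy":-0.005,"wz":0,"gripper":0},{"tx":-0.04,"ty":0.4,"tz":0.09,"wx":0,"wy":-0.01,"wz":0,"gripper":0},{"tx":-0.04,"ty":0.5,"tz":0.09,"wx":0,"wy":-0.02,"wz":0,"gripper":0},{"tx":-0.04,"ty":0.549,"tz":0.09,"wx":0,"wy":-0.03,"wz":0,"gripper":0},{"tx":-0.04,"ty":0.549,"tz":0.09,"wx":0,"wy":-0.035,"wz":0,"gripper":0},{"tx":-0.04,"ty":0.549,"tz":0.09,"wx":0,"wy":-0.04,"wz":0,"gripper":0},{"tx":-0.04,"ty":0.549,"tz":0.09,"wx":0,"wy":-0.04,"wz":0,"gripper":0},{"tx":-0.04,"ty":0.549,"tz":0.09,"wx":0,"wy":-0.04,"wz":0,"gripper":0},{"tx":-0.04,"ty":0.549,"tz":0.09,"wx":0,"wy":-0.04,"wz":0,"gripper":0}]'
python3 - <<'E'
from h import *
o=ctrl.get_obs(); print(o['position'],R.from_quat(o['orientation']).as_matrix().round(3).tolist())
A=R.from_quat(o['orientation']).as_matrix(); n=-A[:,2]; M=np.array(o['position'])-.0824*n; u=-A[:,1]; u=u*np.sign(u[0])
print('M',M,'E1',M-.085*u-.003*n,'E2',M+.085*u-.003*n)
s=save('side','s7'); spots('side',['cover_mid','cover_edge1','case_lip'],k=2); save('scene','c7'); spots('scene',['cover_mid','cover_edge1','case_lip'],k=2); save('wrist','w7'); spots('wrist',['cover_edge1'],k=2)
cv2.imwrite('pics/s7c.png',cv2.resize(s[120:330,230:450],(628,600)))
E
```

```text
time: 47.1
position: [0.55, 0.0035, 0.2478]
orientation: [0.707, -0.696, 0.089, -0.088]
ft_force: [0.3, 0.5, -4.4]
gripper_width: 0.118
grasp_force: 98.1
[0.55003734 0.00351772 0.24779311] [[0.016, -0.969, 0.248], [-1.0, -0.016, 0.0], [0.004, -0.248, -0.969]]
M [0.57051127 0.00352158 0.1679772 ] E1 [0.4889331  0.00214674 0.14395404] E2 [0.65358026 0.00489671 0.18618853]
side cover_mid [ 0.672  0.241 -0.   ] 0.7
side cover_mid [0.568 0.002 0.168] 0.68
side cover_edge1 [0.652 0.004 0.186] 0.81
side cover_edge1 [0.491 0.006 0.149] 0.67
side case_lip [0.475 0.003 0.1  ] 0.86
scene cover_mid [0.568 0.002 0.17 ] 0.73
scene cover_edge1 [0.659 0.008 0.185] 0.8
scene cover_edge1 [0.489 0.003 0.143] 0.7
wrist cover_edge1 [0.65  0.003 0.182] 0.97
wrist cover_edge1 [0.492 0.007 0.138] 0.64
```

View pics/s7c.png

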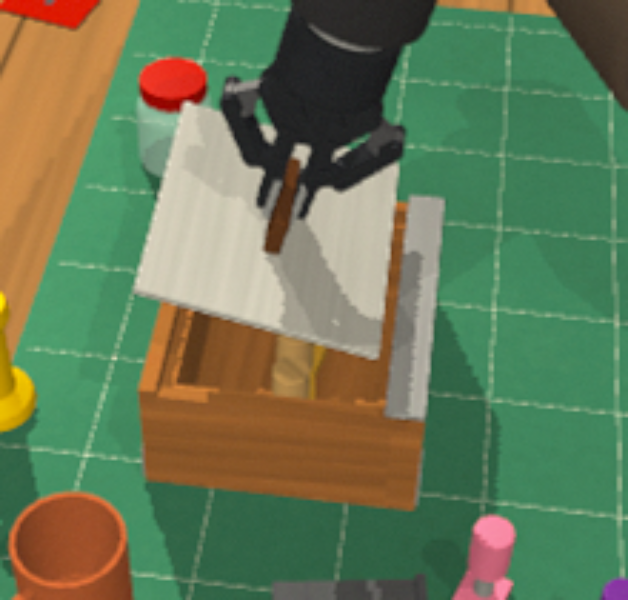

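The plate hangs tilted over the mouth. Its low edge, at crop (380,355), is beside the lip at (410,300). Lowering it.

```bash
python3 -m pendant '[{"tx":0,"ty":0,"tz":-0.06,"wx":0,"wy":0,"wz":0,"gripper":0},{"tx":0,"ty":0,"tz":-0.12,"wx":0,"wy":0,"wz":0,"gripper":0},{"tx":0,"ty":0,"tz":-0.18,"wx":0,"wy":0,"wz":0,"gripper":0},{"tx":0,"ty":0,"tz":-0.23,"wx":0,"wy":0,"wz":0,"gripper":0},{"tx":0,"ty":0,"tz":-0.27,"wx":0,"wy":0,"wz":0,"gripper":0},{"tx":0,"ty":0,"tz":-0.3,"wx":0,"wy":0,"wz":0,"gripper":0},{"tx":0,"ty":0,"tz":-0.32,"wx":0,"wy":0,"wz":0,"gripper":0},{"tx":0,"ty":0,"tz":-0.335,"wx":0,"wy":0,"wz":0,"gripper":0},{"tx":0,"ty":0,"tz":-0.335,"wx":0,"wy":0,"wz":0,"gripper":0},{"tx":0,"ty":0,"tz":-0.335,"wx":0,"wy":0,"wz":0,"gripper":0}]'
cat >> h.py <<'E'
def model(d=.0824):
    o=ctrl.get_obs(); A=R.from_quat(o['orientation']).as_matrix(); n=-A[:,2]; u=A[:,1]*np.sign(A[0,1]); M=np.array(o['position'])-d*n
    print('M',M.round(4),'E1',(M-.085*u-.003*n).round(4),'E2',(M+.085*u-.003*n).round(4),'th',np.arcsin(u[2]).round(3))
E
python3 - <<'E'
from h import *
model()
s=save('side','s8'); spots('side',['cover_mid','cover_edge1','case_lip'],k=2); save('scene','c8'); spots('scene',['cover_mid','cover_edge1','case_lip'],k=2)
cv2.imwrite('pics/s8c.png',cv2.resize(s[120:330,230:450],(628,600)))
E
```

```text
time: 48.85
position: [0.5499, 0.0034, 0.1976]
orientation: [0.707, -0.696, 0.089, -0.088]
ft_force: [-0.2, 0.2, -4.8]
gripper_width: 0.119
grasp_force: 98.3
M [0.5704 0.0034 0.1178] E1 [0.4888 0.002  0.0937] E2 [0.6535 0.0048 0.1361] th 0.252
side cover_mid [0.57  0.    0.122] 0.82
side cover_edge1 [0.49  0.003 0.094] 0.88
side cover_edge1 [0.655 0.002 0.135] 0.72
side case_lip [ 0.478 -0.     0.098] 0.75
scene cover_mid [0.569 0.003 0.119] 0.79
scene cover_edge1 [0.66  0.007 0.137] 0.9
scene cover_edge1 [0.489 0.003 0.095] 0.77
scene case_lip [0.479 0.006 0.099] 0.87
```

View pics/s8c.png

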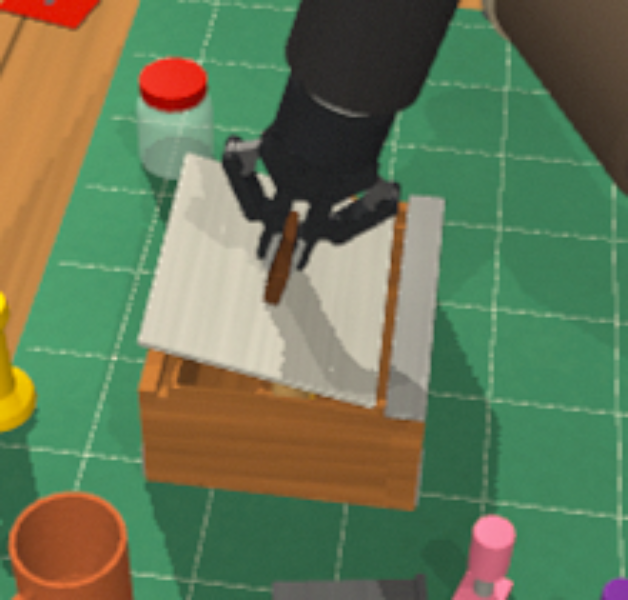

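The low edge is at crop (380,400), inside the mouth and just short of the lip, with no contact. I reduce the tilt to 0.16 rad and slide it under.

```bash
python3 -m pendant '[{"tx":0.02,"ty":0,"tz":-0.015,"wx":0,"wy":0.004,"wz":0,"gripper":0},{"tx":0.04,"ty":0,"tz":-0.035,"wx":0,"wy":0.009,"wz":0,"gripper":0},{"tx":0.063,"ty":0,"tz":-0.052,"wx":0,"wy":0.0145,"wz":0,"gripper":0},{"tx":0.063,"ty":0,"tz":-0.052,"wx":0,"wy":0.0145,"wz":0,"gripper":0},{"tx":0.043,"ty":0,"tz":-0.052,"wx":0,"wy":0.0145,"wz":0,"gripper":0},{"tx":0.023,"ty":0,"tz":-0.052,"wx":0,"wy":0.0145,"wz":0,"gripper":0},{"tx":0.003,"ty":0,"tz":-0.052,"wx":0,"wy":0.0145,"wz":0,"gripper":0},{"tx":-0.017,"ty":0,"tz":-0.052,"wx":0,"wy":0.0145,"wz":0,"gripper":0},{"tx":-0.03,"ty":0,"tz":-0.052,"wx":0,"wy":0.0145,"wz":0,"gripper":0},{"tx":-0.03,"ty":0,"tz":-0.052,"wx":0,"wy":0.0145,"wz":0,"gripper":0}]'
python3 - <<'E'
from h import *
model()
E
```

```text
time: 50.5
position: [0.5451, 0.0034, 0.1897]
orientation: [0.711, -0.699, 0.057, -0.056]
ft_force: [0.1, 0.3, -3.5]
gripper_width: 0.118
grasp_force: 98.1
M [0.5583 0.0034 0.1083] E1 [0.4749 0.002  0.0918] E2 [0.6427 0.0048 0.1189] th 0.16
```

```bash
python3 -m pendant '[{"tx":-0.012,"ty":0,"tz":0,"wx":0,"wy":0,"wz":0,"gripper":0},{"tx":-0.024,"ty":0,"tz":0,"wx":0,"wy":0,"wz":0,"gripper":0},{"tx":-0.036,"ty":0,"tz":0,"wx":0,"wy":0,"wz":0,"gripper":0},{"tx":-0.048,"ty":0,"tz":0,"wx":0,"wy":0,"wz":0,"gripper":0},{"tx":-0.06,"ty":0,"tz":0,"wx":0,"wy":0,"wz":0,"gripper":0},{"tx":-0.06,"ty":0,"tz":0,"wx":0,"wy":0,"wz":0,"gripper":0},{"tx":-0.06,"ty":0,"tz":0,"wx":0,"wy":0,"wz":0,"gripper":0},{"tx":-0.06,"ty":0,"tz":0,"wx":0,"wy":0,"wz":0,"gripper":0},{"tx":-0.06,"ty":0,"tz":0,"wx":0,"wy":0,"wz":0,"gripper":0},{"tx":-0.06,"ty":0,"tz":0,"wx":0,"wy":0,"wz":0,"gripper":0}]'
python3 - <<'E'
from h import *
model(); save('side','s9'); spots('side',['cover_edge1','case_lip','cover_mid'],k=2)
save('scene','c9'); spots('scene',['cover_edge1','case_lip'],k=2)
s=cv2.imread('pics/s9.png'); cv2.imwrite('pics/s9c.png',cv2.resize(s[170:310,250:410],(686,600),interpolation=cv2.INTER_CUBIC))
E
```

```text
time: 51.75
position: [0.5363, 0.0033, 0.1896]
orientation: [0.711, -0.699, 0.057, -0.056]
ft_force: [-0.7, -0.6, -3.7]
gripper_width: 0.122
grasp_force: 98.1
M [0.5494 0.0033 0.1082] E1 [0.466  0.002  0.0917] E2 [0.6338 0.0047 0.1188] th 0.16
side cover_edge1 [0.467 0.002 0.095] 0.98
side cover_edge1 [0.632 0.002 0.12 ] 0.63
side case_lip [0.472 0.001 0.101] 0.74
side cover_mid [0.546 0.002 0.111] 0.59
scene cover_edge1 [0.641 0.004 0.115] 0.74
scene cover_edge1 [0.468 0.001 0.094] 0.67
scene case_lip [0.479 0.009 0.098] 0.78
```

View pics/s9c.png

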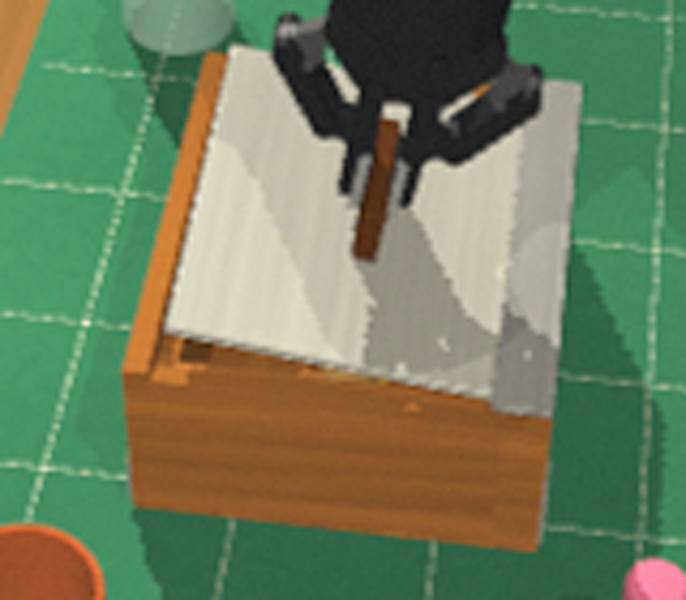

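The cover's low edge is under the lip, along crop column ~510. No contact forces. Lowering the other edge.

```bash
python3 -m pendant '[{"tx":0.012,"ty":0,"tz":-0.011,"wx":0,"wy":0.003,"wz":0,"gripper":0},{"tx":0.025,"ty":0,"tz":-0.022,"wx":0,"wy":0.006,"wz":0,"gripper":0},{"tx":0.038,"ty":0,"tz":-0.033,"wx":0,"wy":0.0095,"wz":0,"gripper":0},{"tx":0.051,"ty":0,"tz":-0.045,"wx":0,"wy":0.0127,"wz":0,"gripper":0},{"tx":0.061,"ty":0,"tz":-0.054,"wx":0,"wy":0.0153,"wz":0,"gripper":0},{"tx":0.071,"ty":0,"tz":-0.063,"wx":0,"wy":0.018,"wz":0,"gripper":0},{"tx":0.081,"ty":0,"tz":-0.072,"wx":0,"wy":0.0207,"wz":0,"gripper":0},{"tx":0.081,"ty":0,"tz":-0.072,"wx":0,"wy":0.0207,"wz":0,"gripper":0},{"tx":0.081,"ty":0,"tz":-0.072,"wx":0,"wy":0.0207,"wz":0,"gripper":0},{"tx":0.081,"ty":0,"tz":-0.072,"wx":0,"wy":0.0207,"wz":0,"gripper":0}]'
python3 - <<'E'
from h import *
model()
E
```

```text
time: 53.35
position: [0.5483, 0.0033, 0.1789]
orientation: [0.713, -0.701, 0.011, -0.011]
ft_force: [1.0, -0.9, -4.0]
gripper_width: 0.122
grasp_force: 98.1
M [0.5508 0.0033 0.0965] E1 [0.4659 0.0019 0.0909] E2 [0.6358 0.0047 0.0961] th 0.03
```

```bash
python3 -m pendant '[{"tx":0.005,"ty":0,"tz":-0.006,"wx":0,"wy":0.0015,"wz":0,"gripper":0},{"tx":0.01,"ty":0,"tz":-0.012,"wx":0,"wy":0.003,"wz":0,"gripper":0},{"tx":0.015,"ty":0,"tz":-0.018,"wx":0,"wy":0.0048,"wz":0,"gripper":0},{"tx":0.015,"ty":0,"tz":-0.022,"wx":0,"wy":0.0048,"wz":0,"gripper":0},{"tx":0.015,"ty":0,"tz":-0.022,"wx":0,"wy":0.0048,"wz":0,"gripper":0},{"tx":0.015,"ty":0,"tz":-0.022,"wx":0,"wy":0.0048,"wz":0,"gripper":0},{"tx":0.015,"ty":0,"tz":-0.022,"wx":0,"wy":0.0048,"wz":0,"gripper":0},{"tx":0.015,"ty":0,"tz":-0.022,"wx":0,"wy":0.0048,"wz":0,"gripper":0},{"tx":0.015,"ty":0,"tz":-0.022,"wx":0,"wy":0.0048,"wz":0,"gripper":0},{"tx":0.015,"ty":0,"tz":-0.022,"wx":0,"wy":0.0048,"wz":0,"gripper":0}]'
python3 - <<'E'
from h import *
model()
E
```

```text
time: 54.6
position: [0.5507, 0.0033, 0.1755]
orientation: [0.713, -0.701, -0.0, 0.0]
ft_force: [0.5, 0.2, -5.4]
gripper_width: 0.119
grasp_force: 98.2
M [0.5506 0.0033 0.0931] E1 [0.4657 0.002  0.0901] E2 [0.6356 0.0047 0.0901] th -0.0
```

```bash
python3 -m pendant '[{"tx":0,"ty":0,"tz":-0.003,"wx":0,"wy":0,"wz":0,"gripper":0},{"tx":0,"ty":0,"tz":-0.006,"wx":0,"wy":0,"wz":0,"gripper":0},{"tx":0,"ty":0,"tz":-0.008,"wx":0,"wy":0,"wz":0,"gripper":0},{"tx":0,"ty":0,"tz":-0.008,"wx":0,"wy":0,"wz":0,"gripper":0},{"tx":0,"ty":0,"tz":-0.008,"wx":0,"wy":0,"wz":0,"gripper":0},{"tx":0,"ty":0,"tz":-0.008,"wx":0,"wy":0,"wz":0,"gripper":0},{"tx":0,"ty":0,"tz":-0.008,"wx":0,"wy":0,"wz":0,"gripper":0},{"tx":0,"ty":0,"tz":-0.008,"wx":0,"wy":0,"wz":0,"gripper":0},{"tx":0,"ty":0,"tz":-0.008,"wx":0,"wy":0,"wz":0,"gripper":0},{"tx":0,"ty":0,"tz":-0.008,"wx":0,"wy":0,"wz":0,"gripper":0}]'
```

```text
time: 55.85
position: [0.5507, 0.0034, 0.1753]
orientation: [0.713, -0.701, 0.0, -0.0]
ft_force: [-5.6, 1.1, 7.0]
gripper_width: 0.121
grasp_force: 99.9
```

Contact (+7 N up), so it is resting on the ledge. Releasing and rising.

```bash
python3 -m pendant '[{"tx":0,"ty":0,"tz":0,"wx":0,"wy":0,"wz":0,"gripper":30},{"tx":0,"ty":0,"tz":0,"wx":0,"wy":0,"wz":0,"gripper":40},{"tx":0,"ty":0,"tz":0,"wx":0,"wy":0,"wz":0,"gripper":40},{"tx":0,"ty":0,"tz":0,"wx":0,"wy":0,"wz":0,"gripper":40},{"tx":0,"ty":0,"tz":0.1,"wx":0,"wy":0,"wz":0,"gripper":40},{"tx":0,"ty":0,"tz":0.3,"wx":0,"wy":0,"wz":0,"gripper":40},{"tx":0,"ty":0,"tz":0.6,"wx":0,"wy":0,"wz":0,"gripper":40},{"tx":0,"ty":0.2,"tz":0.9,"wx":0,"wy":0,"wz":0,"gripper":40},{"tx":0,"ty":0.5,"tz":1,"wx":0,"wy":0,"wz":0,"gripper":40},{"tx":0,"ty":0.5,"tz":1,"wx":0,"wy":0,"wz":0,"gripper":40}]'
python3 - <<'E'
from h import *
for c in('side','scene','wrist'):
    im=save(c,c+'10'); spots(c,['cover_mid','cover_edge1','case_seat'],k=2)
s=cv2.imread('pics/side10.png')[170:310,250:410]; w=cv2.imread('pics/scene10.png')[170:310,230:390]
cv2.imwrite('pics/f.png',cv2.resize(np.hstack([s,w]),(800,350),interpolation=cv2.INTER_CUBIC))
E
```

```text
time: 57.1
position: [0.5512, 0.0806, 0.3272]
orientation: [0.714, -0.7, 0.001, -0.002]
ft_force: [0.4, -0.1, -0.1]
gripper_width: 0.47
grasp_force: 0.0
side cover_edge1 [0.472 0.003 0.09 ] 0.93
side cover_edge1 [0.636 0.001 0.09 ] 0.57
scene cover_mid [0.548 0.003 0.098] 0.8
scene cover_edge1 [0.468 0.    0.092] 0.9
scene cover_edge1 [0.642 0.008 0.09 ] 0.67
scene case_seat [0.636 0.002 0.102] 0.67
wrist cover_mid [0.552 0.005 0.09 ] 0.9
wrist cover_edge1 [0.63  0.004 0.088] 0.92
wrist cover_edge1 [0.469 0.004 0.084] 0.64
```

View pics/f.png

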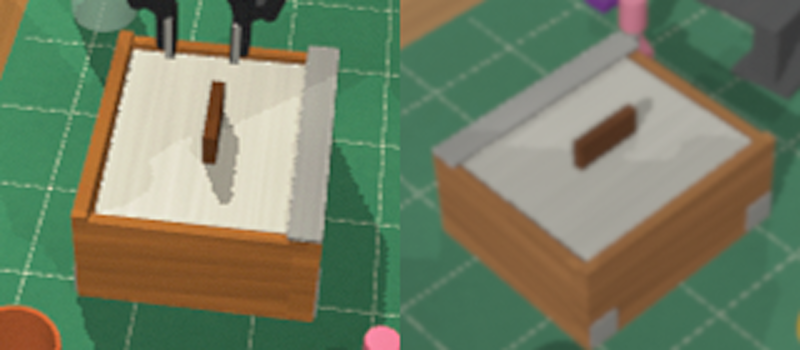

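View pics/wrist10.png

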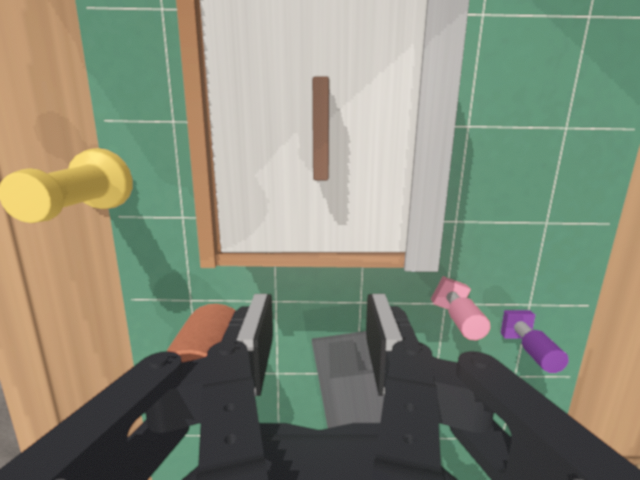

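The cover lies flat inside all three rims with its edge under the lip. In the wrist view it spans columns 205–420 and its near edge is at row 250. The networks' points all sit at ~0.09 m. The gripper is clear, so I am handing in.

```bash
python3 -c "
from station import ctrl
print(ctrl.close_job())"
```

```text
the job is handed in; nothing more can be done
None
```

All four stamps stand in the case, and the cover lies flat inside the rims with one long edge under the lip; the job was handed in at about 57 s, but `close_job` gave no verdict.

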